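# Fit the drill chuck to its arbor

## Task

Fit the arbor to the drill chuck held in the vice: take the arbor from the wooden stand, set its short nose taper in the chuck's socket and let go, then tap it down with the wooden mallet, lightly, until it is locked and goes no deeper. Put the mallet back down on the bench and leave the other things where they are.

Things in the scene. Friction and masses are not known exactly. Their poses are not given: they have to be found in the camera images.
- arbor: Bare steel drill arbor, 0.36 kg, upright in one hole of the stand. Origin: middle of the underside of its collar (28 mm diameter, 7 mm thick), which rests on the stand; z points up along it. Above: the shank, 12 to 84 mm up, narrowing from 24 to 20 mm (grip it here). Below: the nose taper for the chuck, 32 mm long, 18 mm diameter at the collar, 16.4 at the end, 1.2 mm chamfer.
- arbor_top (a point): Top of the flat tang (16 x 8 mm) on the arbor's upper end, 100 mm above the collar's underside: the place to tap.
- chuck: Steel drill chuck, 57 mm diameter, 95 mm long, nose down in the vice. Origin: middle of its flat back face (45 mm diameter), the mouth of the taper socket, facing up 123 mm over the bench; mouth 18.6 mm wide plus 1.5 mm chamfer, 36 mm deep.
- socket (a point): Middle of the socket's mouth (the chuck's origin). How deep a nose goes differs between pairs: set in with a 5 N push it stops with the collar 3 to 9 mm above the back face. Light taps (50 mm/s, stopped at 8 N at the wrist) drive it some mm deeper; it is locked when a slow press of 9 N more at the wrist no longer moves it, collar still 1 to 7 mm clear. Over 30 N on the arbor spoils the fit.
- vice: Low blue drill-press vice, fixed, with wood-lined jaws round the chuck. Origin: on the bench, on the chuck's axis. It reaches 110 mm to its -x side, 190 mm to its +x side (screw and T-bar), 72 mm either side along y, and is 66 mm high.
- stand: Hardwood block 170 x 70 x 60 mm, fixed, with three upright 20 mm holes, 50 mm deep, along its x axis at -52, 0 and +52 mm. Origin: middle of its underside.
- mallet: Joiner's beech mallet, 0.4 kg, standing on one striking face. Origin: middle of that face. Head 64 (x) by 54 (y) by 80 mm high (z), both faces flat. The straight level handle, 18 mm wide (y) and 25 mm high, leaves the head along -x, centre line 40 mm above the origin, from 32 to 191 mm from the head's middle. Held level by the handle, the face it stood on strikes downwards.
- mallet_handle (a point): Point on the centre line of the mallet's handle, 65 mm from the middle of the head and 40 mm above the striking face: a good place to grip. Axes as the mallet's.
- centre: Steel lathe centre in another hole of the stand, its plain 60-degree point up, 33 mm above the stand's top; no collar, no tang. Not needed. Origin: middle of its lower end, 50 mm below the stand's top.
- key: T-shaped chuck key lying on the bench, 86 mm long, bar 80 mm. Not needed. Origin: on the bench under its stem.
- glue: White glue bottle, 60 mm diameter, 170 mm tall. Not needed. Origin: middle of its underside.
Mind the look-alikes: they are no part of the job. Leave any purple look-alike of the mallet alone. Leave any blue look-alike of the arbor alone.

How it is judged:
By the outcome, as a careful person would: the job done as asked, in the order asked, and still so for the second after the job is handed in, with the robot touching nothing.
It also fails if it takes over 58 s, if anything falls off the work surface, if the arm or the gripper's body presses on something with over 40 N, if the wrist force passes 120 N, or if a joint passes its speed limit or range.

## Robot

A 7-joint arm with a two-finger parallel gripper is mounted at the origin on the work surface. World frame = base frame: x ahead of the robot, y to its left, z up, the work surface at z = 0. Lengths are in m, angles in degrees, forces in N, time in s.
With the tool pointing down it reaches from about 0.425 to 0.875 m from the base axis. Payload 4.7 kg.
Tool frame: the origin (TCP) lies at the centre of the arm's flange, where the gripper is bolted on; the fingertips stand 182 mm ahead of it and the grasp point (between the pads) lies 164 mm ahead of it; z points along the fingers, x is the direction in which the jaws open and shut, and the axes are right-handed (so a half turn about z gives the same grasp; the last joint's range is limited). The gripper opens to 87 mm and grips with 3 to 60 N. Pads are 19 mm wide; open, the fingers measure 117 mm over their backs; the gripper's body (75 mm by 190 mm) begins 51 mm behind the grasp point.
Start: joints at [0.808, 18.392, -4.016, 83.108, 1.295, 78.541, -3.26], TCP at [0.65, -0, 0.405] pointing down, gripper open.
Joint ranges: [-163.93, 163.93], [-17.29, 119.83], [-79.2, 71.16], [3.27, 140.29], [-89.18, 269.18], [5.43, 117.66], [-154.24, 154.24]. Speed limits (degrees/s): [147.25, 147.25, 180, 180, 180, 180, 180].

## Interface

Orientations are given as [roll, pitch, yaw] about the fixed x, y, z axes, in that order (R = Rz(yaw) Ry(pitch) Rx(roll)).
In Python, from cell import env gives the robot as it stands. The module is installed in compiled form; this text tells all that it offers.
- The arm moves only by the tool carry_out, never from a script. Its argument "increments" is a list of rows, each a list of 5 numbers: the shift along the world's x, y, z in m, then the turn about the world's z in degrees, then the gripper's target within -1 to 1 (shut at 1, half-way at 0, fully open at -1). In form: [[dx, dy, dz, spin, jaw], ...]. A call has 1 to 20 rows; each row is the pose to reach, as a shift and turn from the pose commanded when the call began; what a row does not reach only later rows make up. A row lasts 1/10 s, in which the tool goes at most 50 mm and 8.59 degrees, less where a joint would pass 70% of its speed; a pose out of reach is approached as far as the arm can. A call with a gripper value outside its range is refused whole. The fingers move at their own pace and stop on an object; "grip_force" is the grip in N (left out, the last holds). Time passes only in rows, so rows that repeat a pose let the fingers close. It gives the time, the measured TCP pose, the force and the opening at its end, in the units of the state.
- env.get_obs(): the state, without advancing time (a new reading comes with each control period).
- env.read_camera(name): name is "scene" or "side" or "wrist"; returns (picture, depth): 480x640x3 uint8, red, green, blue; 480x640 float32, m along the optical axis (not along the pixel's ray), 0 where there is no reading.
- env.get_calibration(name): a dict with "K" (3x3 intrinsics, pixels), "camera_from_world" (4x4, takes a point from world to camera coordinates); the wrist camera has in their place "T_tool_cam" (4x4, takes a point from camera to tool coordinates, whose origin is the TCP and whose axes are the tool frame's). Camera axes: x right, y down, z forward; pixel columns grow to the right and rows downward; lengths in m; the calibration is good to about 2 mm. A picture is of the moment at which its call begins: read the wrist's pose just before it. get_calibration takes no time and is no camera call.
- env.sign_off(): hands the job in, once; it reports no verdict.
The state is a dict: "time_s": time; "qpos": joint angles; "joint_velocities": joint speeds; "effort": joint torques, N m; "tool_pos": TCP position; "tool_rot": TCP orientation; "force": force on the tool from outside, world axes, zero at the start; "wrist_torque": the same for the moment, N m; "grip_width": finger opening in m.
Only numpy, scipy, OpenCV 4.12 (cv2) and the standard library are available. Lean on these libraries where they do the work, as an engineer would, in place of code of your own. Each camera call takes 0.05 s, during which the arm holds its last target.

## Working session

There is one attempt and no reset: what is moved stays moved. The work goes in short steps, Python scripts to look and compute and a tool call to move; the robot and the scene stay as the last step left them, time stands still between calls to the robot, and variables do not carry over. Pictures are saved under pics/ and viewed, and the job is handed in when it is done.

Besides the shell and the picture viewer there is one more tool, called after "Emit:" as a command line: name --pt "numbers of a row" for each row, then --argument value for the rest. carry_out: Moves the arm, as the interface text tells. Its arguments: {"type":"object","properties":{"increments":{"type":"array"},"grip_force":{"type":"number"}},"required":["increments"]}

```bash
mkdir -p pics; cat > h.py <<'E'
import numpy as np, cv2
from cell import env
from scipy.spatial.transform import Rotation as R
def T_world_cam(name,obs=None):
    c=env.get_calibration(name)
    if 'camera_from_world' in c: return np.array(c['K']),np.linalg.inv(np.array(c['camera_from_world']))
    T=np.eye(4);T[:3,:3]=R.from_euler('xyz',obs['tool_rot'],degrees=True).as_matrix();T[:3,3]=obs['tool_pos']
    return np.array(c['K']),T@np.array(c['T_tool_cam'])
def snap(name,tag):
    o=env.get_obs()
    p,d=env.read_camera(name)
    K,T=T_world_cam(name,o)
    cv2.imwrite(f'pics/{tag}.png',p[:,:,::-1]); np.savez(f'pics/{tag}.npz',p=p,d=d,K=K,T=T)
    return p,d,K,T
def load(tag):
    z=np.load(f'pics/{tag}.npz');return z['p'],z['d'],z['K'],z['T']
def ray(K,T,u,v):
    r=T[:3,:3]@np.linalg.solve(K,[u,v,1.]);return T[:3,3],r
def onz(K,T,u,v,z):
    o,r=ray(K,T,u,v);return o+r*(z-o[2])/r[2]
def tri(a,b):
    (o1,r1),(o2,r2)=a,b
    A=np.stack([r1,-r2],1);s=np.linalg.lstsq(A,o2-o1,rcond=None)[0]
    p,q=o1+s[0]*r1,o2+s[1]*r2
    return (p+q)/2,np.linalg.norm(p-q)
def cloud(tag):
    p,d,K,T=load(tag);v,u=np.mgrid[:480,:640]
    P=np.stack([(u-K[0,2])/K[0,0]*d,(v-K[1,2])/K[1,1]*d,d],-1)
    return P@T[:3,:3].T+T[:3,3]
E
python3 - <<'E'
from h import *
o=env.get_obs();print(o)
for n in ['scene','side','wrist']:
    p,d,K,T=snap(n,n+'0');print(n,K[0,0],T.round(3).tolist(),(d>0).mean())
E
```

```text
{'time_s': 0.0, 'qpos': array([ 0.80787325, 18.43936402, -4.01465568, 83.17465608,  1.29467825,
       78.54137732, -3.26092939]), 'joint_velocities': array([-0.09158222,  0.04199046, -0.03003621, -0.04264409,  0.04317766,
       -0.02271684, -0.00294354]), 'effort': array([-2.58547143e-04, -4.91284704e+01, -4.03903294e-01, -3.12526345e+01,
       -6.40594075e-02,  4.37659642e-02,  1.61017233e-04]), 'tool_pos': array([ 6.49793946e-01, -4.06099301e-05,  4.03659768e-01]), 'tool_rot': array([1.79994256e+02, 1.10175016e-01, 4.07199579e-05]), 'force': array([-1.35083118, -0.40450536, -1.01573406]), 'wrist_torque': array([-0.01703205, -0.01527799, -0.04029056]), 'grip_width': 0.08695268798742978}
scene 449.27359989250937 [[0.479, 0.702, -0.528, 1.107], [0.878, -0.374, 0.299, -0.364], [0.012, -0.607, -0.795, 1.028], [0.0, 0.0, 0.0, 1.0]] 0.99609375
side 610.8547341001209 [[-0.991, -0.099, 0.093, 0.367], [-0.135, 0.651, -0.747, 1.151], [0.013, -0.752, -0.659, 1.139], [0.0, 0.0, 0.0, 1.0]] 0.996220703125
wrist 364.21699300520856 [[1.0, 0.002, -0.001, 0.65], [0.002, -0.963, -0.269, 0.075], [-0.002, 0.269, -0.963, 0.383], [0.0, 0.0, 0.0, 1.0]] 0.9960546875
```

View pics/scene0.png

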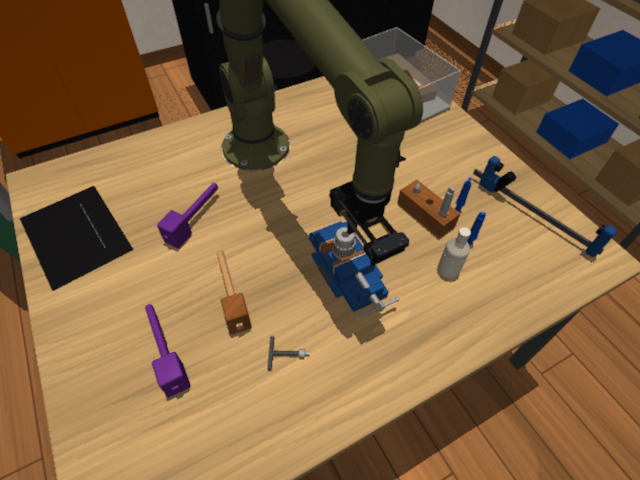

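View pics/side0.png

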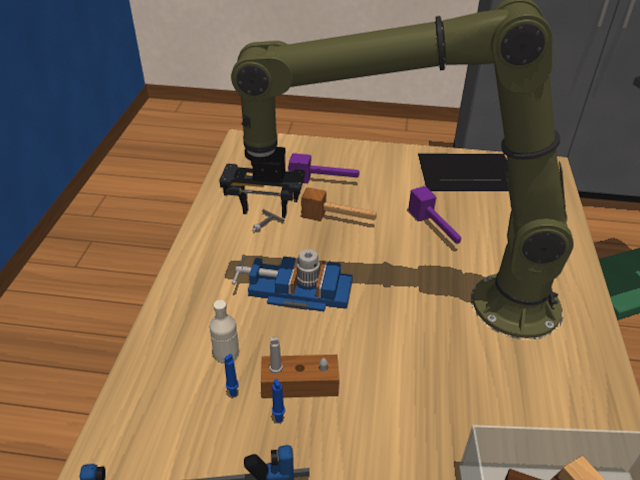

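View pics/wrist0.png

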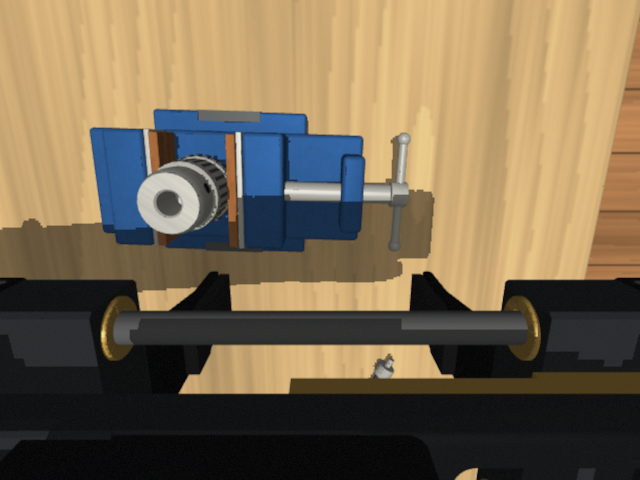

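The scene picture shows the beech mallet at (235,310), with purple look-alikes at (173,230) and (170,375). The steel arbor is in the stand at (448,197), with blue look-alikes at (463,192) and (478,225). The centre is at (418,187) and the chuck at (344,240). The side view agrees: arbor (276,355), centre (323,365), blues (231,375) and (278,400), chuck (309,265), mallet (314,203). Next I'll check close crops.

```bash
python3 - <<'E'
from h import *
a=load('side0')[0][310:430,190:350];b=load('scene0')[0][170:260,390:510]
c=load('side0')[0][170:240,270:390]; d=load('scene0')[0][240:340,190:310]
f=lambda x:cv2.resize(x,(400,300),interpolation=cv2.INTER_CUBIC)
m=np.vstack([np.hstack([f(a),f(b)]),np.hstack([f(c),f(d)])])
cv2.imwrite('pics/crop0.png',m[:,:,::-1])
C=cloud('scene0');S=cloud('side0')
for n,t,u,v in [('arb',S,276,342),('arbcollar',S,275,370),('standtop',S,300,368),('centre',S,323,359),('chuck',S,309,255),('mal',S,314,195),('handle',S,350,212),('mal',C,235,300),('handle',C,225,270),('chuck',C,344,235),('arb',C,449,190),('glue',S,220,304)]:
    print(n,t[v,u].round(3))
E
```

```text
arb [0.559 0.338 0.153]
arbcollar [0.563 0.345 0.068]
standtop [0.513 0.314 0.043]
centre [0.462 0.318 0.089]
chuck [0.538 0.017 0.116]
mal [ 0.569 -0.283  0.081]
handle [ 0.46  -0.268  0.043]
mal [ 0.56  -0.286  0.084]
handle [ 0.451 -0.274  0.056]
chuck [0.53  0.028 0.108]
arb [0.562 0.328 0.156]
glue [0.697 0.265 0.17 ]
```

View pics/crop0.png

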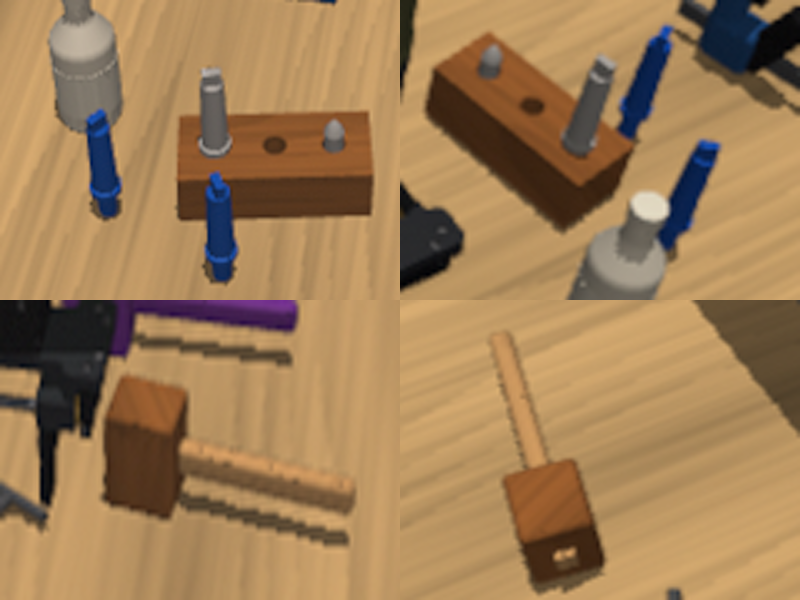

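The crops confirm the choices. The bare steel arbor is the one with a collar, shank and tang at the stand's end nearest the glue. The centre is the pointed one without a collar. The blue pair stand on the bench, and the brown mallet stands on its face. Next comes the measuring.

```bash
python3 - <<'E'
from h import *
for tag in ['scene0','side0']:
    p,d,K,T=load(tag);C=cloud(tag);hsv=cv2.cvtColor(p,cv2.COLOR_RGB2HSV)
    m=((hsv[...,0]>105)&(hsv[...,0]<130)&(hsv[...,1]>150)&(hsv[...,2]>60)&(C[...,2]>0.02)&(C[...,2]<.2)).astype(np.uint8)
    n,l,s,c=cv2.connectedComponentsWithStats(m)
    for i in range(1,n):
        if s[i,4]>60:
            q=C[l==i];print(tag,'blue',c[i].round(),s[i,4],'mean',q.mean(0).round(3),'min',np.percentile(q,3,0).round(3),'max',np.percentile(q,97,0).round(3))
    # mallet brown
    m=((hsv[...,0]<22)&(hsv[...,1]>60)&(C[...,2]>0.02)&(C[...,2]<.1)&(C[...,0]>.3)&(C[...,0]<.7)&(abs(C[...,1]+.28)<.06)).astype(np.uint8)
    n,l,s,c=cv2.connectedComponentsWithStats(m)
    for i in range(1,n):
        if s[i,4]>60:
            q=C[l==i];print(tag,'mallet',c[i].round(),s[i,4])
            t=q[q[:,2]>.073];print(' head top',cv2.minAreaRect(t[:,:2].astype(np.float32)),np.median(t[:,2]))
            h=q[(q[:,0]<.5)];
            if len(h): print(' handle',cv2.fitLine(h[:,:2].astype(np.float32),cv2.DIST_HUBER,0,.01,.01).ravel(), h.min(0),h.max(0))
E
```

```text
scene0 blue [494. 178.] 61 mean [0.524 0.558 0.055] min [0.512 0.545 0.05 ] max [0.538 0.573 0.059]
scene0 blue [463. 194.] 185 mean [0.547 0.414 0.08 ] min [0.539 0.408 0.025] max [0.554 0.425 0.131]
scene0 blue [476. 227.] 192 mean [0.659 0.365 0.085] min [0.651 0.359 0.027] max [0.665 0.374 0.132]
scene0 blue [327. 232.] 314 mean [0.467 0.015 0.057] min [ 0.433 -0.022  0.027] max [0.492 0.069 0.067]
scene0 blue [610. 230.] 88 mean [0.845 0.642 0.114] min [0.833 0.631 0.109] max [0.857 0.658 0.118]
scene0 blue [329. 258.] 119 mean [ 0.529 -0.014  0.029] min [ 0.51  -0.026  0.026] max [ 0.552 -0.     0.033]
scene0 blue [353. 266.] 394 mean [0.6   0.018 0.064] min [ 0.584 -0.024  0.061] max [0.615 0.059 0.068]
scene0 blue [363. 288.] 727 mean [0.654 0.015 0.037] min [ 0.616 -0.028  0.025] max [0.687 0.068 0.064]
scene0 mallet [232. 301.] 1139
 head top ((0.5720522999763489, -0.2958272397518158), (0.05381656065583229, 0.06526364386081696), 81.13385009765625) 0.07995292885778094
 handle [ 0.98768884 -0.15643127  0.4447237  -0.27586704] [ 0.38492052 -0.2927394   0.03705519] [ 0.49923268
[... 238 characters left out ...]
side0 blue [230. 374.] 323 mean [0.652 0.38  0.082] min [0.643 0.371 0.03 ] max [0.662 0.386 0.132]
side0 blue [277. 400.] 336 mean [0.541 0.43  0.082] min [0.532 0.419 0.034] max [0.551 0.436 0.132]
side0 blue [282. 465.] 612 mean [0.506 0.57  0.079] min [0.488 0.553 0.045] max [0.533 0.582 0.116]
side0 blue [ 88. 472.] 220 mean [0.842 0.65  0.113] min [0.83  0.637 0.107] max [0.856 0.662 0.118]
side0 mallet [329. 206.] 1059
 head top ((0.5695968866348267, -0.29094213247299194), (0.06105785444378853, 0.0638096034526825), 84.05538177490234) 0.07857553408202445
 handle [ 0.98996896 -0.14128487  0.4429332  -0.26720154] [ 0.38250141 -0.29118929  0.02292534] [ 0.49969133 -0.24443802  0.06021081]
```

Emit:
carry_out --pt "-0.05 0.0 0 0 -1" --pt "-0.09 0.02 0 0 -1" --pt "-0.1 0.03 0 0 -1" --pt "-0.1 0.03 0 0 -1" --pt "-0.1 0.03 0 0 -1"

```text
time_s: 0.65
tool_pos: [0.5506, 0.0298, 0.4052]
tool_rot: [180.0, -0.1, 0.0]
force: [0.2, 0.5, -0.9]
grip_width: 0.0868
```

```bash
python3 - <<'E'
from h import *
snap('wrist','w1')
E
```

```text
(no output)
```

View pics/w1.png

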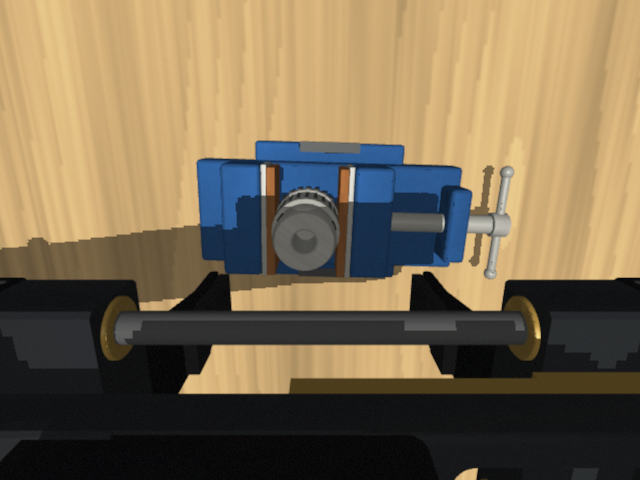

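Emit:
carry_out --pt "0 0.05 0 0 -1" --pt "0 0.1 0 0 -1" --pt "0.01 0.15 0 0 -1" --pt "0.01 0.2 0 0 -1" --pt "0.01 0.25 0 0 -1" --pt "0.01 0.28 0 0 -1" --pt "0.01 0.28 0 0 -1" --pt "0.01 0.28 0 0 -1"

```text
time_s: 1.5
tool_pos: [0.5611, 0.3101, 0.4038]
tool_rot: [179.9, 0.0, 0.0]
force: [0.1, 0.1, -0.2]
grip_width: 0.0868
```

```bash
python3 - <<'E'
from h import *
snap('wrist','w2')
E
```

```text
(no output)
```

View pics/w2.png

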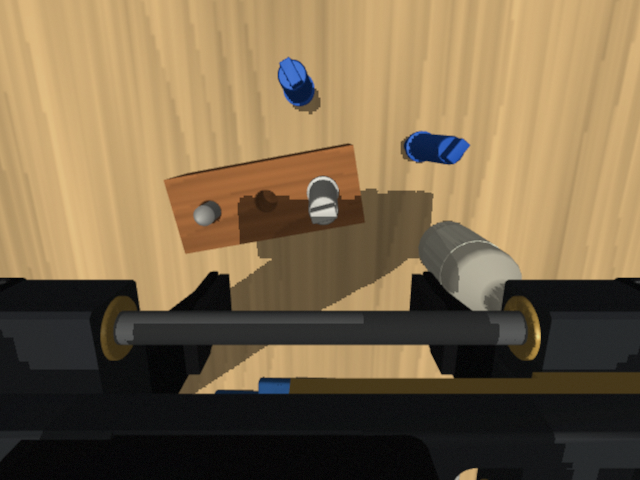

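w1 shows the chuck's back face with the socket near (305,241). w2 shows the arbor's tang near (323,210), its collar near (322,190), and the centre near (206,213). Now I'll triangulate these.

```bash
python3 - <<'E'
from h import *
f=lambda x:cv2.resize(x,(400,300),interpolation=cv2.INTER_NEAREST)
a=load('wrist0')[0][156:246,120:240];b=load('w1')[0][186:276,245:365];c=load('w2')[0][160:250,265:385]; d=load('side0')[0][325:385,240:320]
cv2.imwrite('pics/crop1.png',np.vstack([np.hstack([f(a),f(b)]),np.hstack([f(c),f(d)])])[:,:,::-1])
# depth checks
for tag,u,v in [('wrist0',150,215),('wrist0',185,215),('w1',290,255),('w1',325,255),('w2',323,210),('w2',300,205),('w2',345,185)]:
    print(tag,u,v,cloud(tag)[v,u].round(4))
E
```

```text
wrist0 150 215 [0.5248 0.0175 0.122 ]
wrist0 185 215 [0.5507 0.0177 0.1227]
w1 290 255 [0.5284 0.0159 0.1214]
w1 325 255 [0.555  0.0161 0.1218]
w2 323 210 [0.5629 0.3391 0.1596]
w2 300 205 [0.543  0.3233 0.0603]
w2 345 185 [0.5832 0.341  0.0583]
```

View pics/crop1.png

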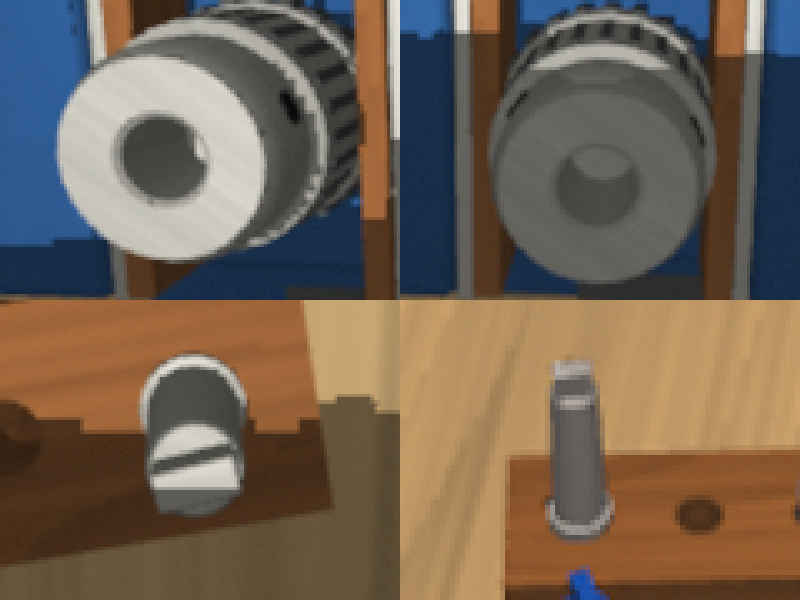

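```bash
python3 - <<'E'
from h import *
p,d,K,T=load('w2');C=cloud('w2')
roi=np.zeros((480,640),bool);roi[160:250,265:385]=1
for lo,hi in [(.155,.2),(.135,.151)]:
    m=roi&(C[...,2]>lo)&(C[...,2]<hi);v,u=np.nonzero(m)
    if len(v): print(lo,len(v),u.min(),u.max(),v.min(),v.max(),(u.mean(),v.mean()),C[m].mean(0).round(4),cv2.minAreaRect(np.c_[u,v].astype(np.float32)))
# collar: pixels z .062-.069
m=roi&(C[...,2]>.0635)&(C[...,2]<.07);v,u=np.nonzero(m);print('collar',len(v),u.min(),u.max(),v.min(),v.max(),C[m].min(0).round(4),C[m].max(0).round(4))
P,e=tri(ray(*load('wrist0')[2:],168.5,203),ray(*load('w1')[2:],304.4,241.8));print('socket',P.round(4),e)
print(onz(*load('w1')[2:],304.4,241.8,.123),onz(*load('wrist0')[2:],168.5,203,.123))
# tang side + w2
K1=load('side0')
for uv in [(323.2,217),(323.2,215)]:
  P,e=tri(ray(K,T,*uv),ray(*K1[2:],240+(574-400)/5,325+(367-300)/5));print('tang',P.round(4),e,onz(K,T,*uv,.16).round(4))
# side-only collar: ellipse centre crop (580,514)
print('collar side',onz(*K1[2:],240+180/5,325+(515-300)/5,.067))
# collar w2: ellipse x 141-246 crop; top 355
print('collar w2 ctr col', onz(K,T,265+193.5/3.333,160+ (355-300)/3.333,.067))
E
```

```text
0.155 346 310 337 205 223 (np.float64(323.47398843930637), np.float64(213.77456647398844)) [0.5632 0.3366 0.159 ] ((323.41180419921875, 213.64707946777344), (13.581995010375977, 25.70877456665039), 75.96376037597656)
0.135 388 309 338 193 224 (np.float64(323.20360824742266), np.float64(203.5335051546392)) [0.5631 0.3403 0.144 ] ((323.5, 208.5), (31.0, 29.0), 90.0)
collar 154 307 338 176 197 [0.5496 0.3316 0.0638] [0.5767 0.35   0.068 ]
socket [0.5395 0.0266 0.1223] 0.00012193240889538265
[0.53951948 0.02686118 0.123     ] [0.53974257 0.02666277 0.123     ]
tang [0.5625 0.3343 0.1591] 0.001063712057578236 [0.563  0.3347 0.16  ]
tang [0.5623 0.336  0.161 ] 0.0014400484035196012 [0.563 0.336 0.16 ]
collar side [0.56175509 0.33944292 0.067     ]
collar w2 ctr col [0.56353017 0.34949909 0.067     ]
```

Arbor axis at (0.563, 0.336): the tang top reads 0.159–0.160 high against 0.160 expected, and the collar agrees. Socket at (0.5396, 0.0267, 0.1225), against 0.123 expected. I'm going for the grasp.

Emit:
carry_out --pt "0.002 0.026 0 0 -1" --pt "0.002 0.026 -0.04 0 -1" --pt "0.002 0.026 -0.08 0 -1" --pt "0.002 0.026 -0.11 0 -1" --pt "0.002 0.026 -0.117 0 -1" --pt "0.002 0.026 -0.117 0 -1" --pt "0.002 0.026 -0.117 0 0.0" --pt "0.002 0.026 -0.117 0 1" --pt "0.002 0.026 -0.117 0 1" --pt "0.002 0.026 -0.117 0 1" --pt "0.002 0.026 -0.117 0 1" --pt "0.002 0.026 -0.117 0 1" --grip_force 35

```text
time_s: 2.75
tool_pos: [0.562, 0.336, 0.288]
tool_rot: [-180.0, -0.0, 0.0]
force: [-0.1, -0.4, -0.5]
grip_width: 0.0471
```

Emit:
carry_out --pt "0 0 0 0 1" --pt "0 0 0 0 1" --pt "0 0 0 0 1" --pt "0 0 0 0 1" --pt "0 0 0 0 1" --pt "0 0 0 0 1"

```text
time_s: 3.35
tool_pos: [0.5621, 0.3359, 0.2877]
tool_rot: [180.0, -0.0, -0.0]
force: [1.3, 0.9, -1.0]
grip_width: 0.0213
```

Emit:
carry_out --pt "0 0 0.005 0 1" --pt "0 0 0.02 0 1" --pt "0 0 0.04 0 1" --pt "0 0 0.06 0 1" --pt "0 0 0.09 0 1" --pt "0 0 0.12 0 1" --pt "0 0 0.13 0 1" --pt "0 0 0.13 0 1" --pt "0 0 0.13 0 1"

```text
time_s: 4.25
tool_pos: [0.5616, 0.3357, 0.4164]
tool_rot: [179.9, 0.1, 0.0]
force: [-0.4, -1.0, -4.2]
grip_width: 0.021
```

```bash
python3 - <<'E'
from h import *
p,d,K,T=snap('wrist','w3')
q,*_=snap('side','s3')
f=lambda x:cv2.resize(x,(400,300),interpolation=cv2.INTER_NEAREST)
cv2.imwrite('pics/c3.png',np.hstack([f(p),f(q[250:400,180:380])])[:,:,::-1])
E
```

```text
(no output)
```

View pics/c3.png

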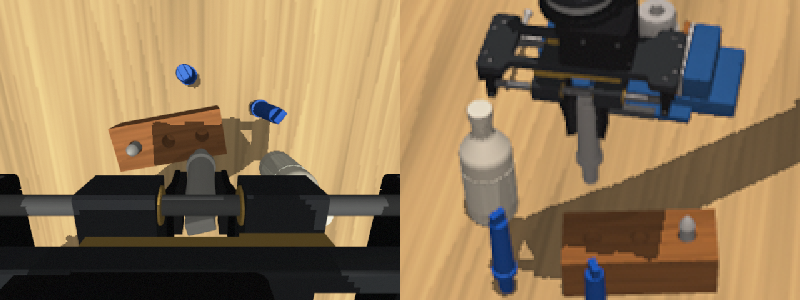

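The arbor is held upright and lifted clear, with about 3.6 N on the wrist. Now I'll carry it over the socket.

Emit:
carry_out --pt "0 -0.02 0 0 1" --pt "-0.002 -0.055 0 0 1" --pt "-0.005 -0.095 0 0 1" --pt "-0.01 -0.135 0 0 1" --pt "-0.014 -0.175 0 0 1" --pt "-0.018 -0.215 0 0 1" --pt "-0.022 -0.25 0 0 1" --pt "-0.022 -0.28 0 0 1" --pt "-0.022 -0.3 0 0 1" --pt "-0.022 -0.309 0 0 1" --pt "-0.022 -0.309 0 0 1" --pt "-0.022 -0.309 0 0 1" --pt "-0.022 -0.309 0 0 1"

```text
time_s: 5.65
tool_pos: [0.54, 0.0289, 0.4175]
tool_rot: [-180.0, 0.0, 0.2]
force: [-0.8, 0.4, -3.4]
grip_width: 0.0211
```

```bash
python3 - <<'E'
from h import *
print(env.get_obs()['tool_pos'])
p,d,K,T=snap('wrist','w4')
q,*_=snap('side','s4'); r,*_=snap('scene','c4')
f=lambda x:cv2.resize(x,(400,300),interpolation=cv2.INTER_NEAREST)
cv2.imwrite('pics/c4m.png',np.hstack([f(r[190:280,284:404]),f(q[205:295,250:370])])[:,:,::-1])
E
```

```text
[0.53995023 0.02888987 0.41746471]
```

View pics/w4.png

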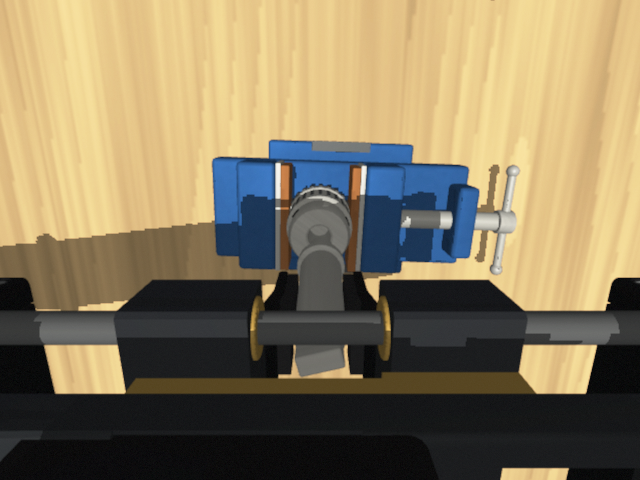

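View pics/c4m.png

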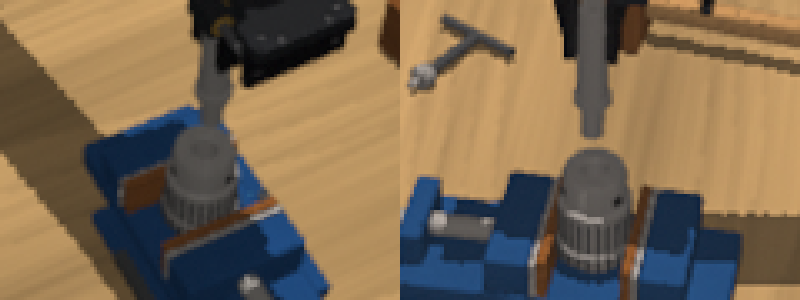

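```bash
python3 - <<'E'
from h import *
o=env.get_obs();print(o['time_s'],o['tool_pos'],o['force'])
s=load('s4');c=load('c4');w=load('w4')
# nose end edge pixels: side (x 174..206,y~137) ; scene
print('side nose', onz(*s[2:],250+192/3.333,205+135/3.333,.1565),'sock',onz(*s[2:],250+196/3.333,205+168/3.333,.1225))
print('scene nose', onz(*c[2:],284+212/3.333,190+124/3.333,.1565),'sock',onz(*c[2:],284+207/3.333,190+147/3.333,.1225))
# wrist collar edges / nose: 
f=lambda x:cv2.resize(x,(800,600),interpolation=cv2.INTER_NEAREST)
cv2.imwrite('pics/w4c.png',f(w[0][180:300,240:400])[:,:,::-1])
E
```

```text
5.8 [0.54002079 0.02818006 0.41771756] [-0.31443521  0.15695932 -4.08563197]
side nose [0.53967531 0.0284307  0.1565    ] sock [0.53698371 0.02649496 0.1225    ]
scene nose [0.5439053  0.02750694 0.1565    ] sock [0.5392642  0.02812649 0.1225    ]
```

View pics/w4c.png

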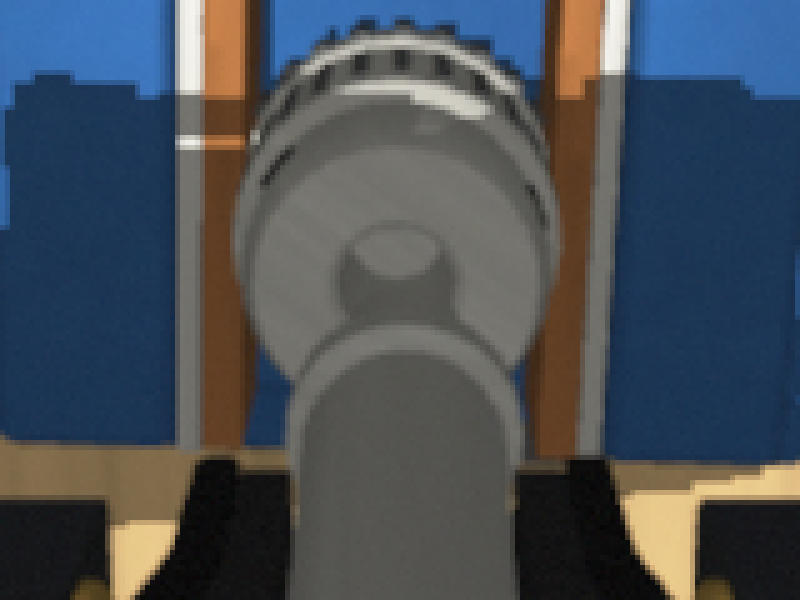

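Emit:
carry_out --pt "-0.0015 0 -0.01 0 1" --pt "-0.0015 0 -0.02 0 1" --pt "-0.0015 0 -0.027 0 1" --pt "-0.0015 0 -0.027 0 1" --pt "-0.0015 0 -0.027 0 1"

```text
time_s: 6.3
tool_pos: [0.5385, 0.0269, 0.3904]
tool_rot: [180.0, 0.0, -0.0]
force: [-0.6, 0.1, -2.6]
grip_width: 0.0211
```

```bash
python3 - <<'E'
from h import *
print(env.get_obs()['tool_pos'])
p,d,K,T=snap('wrist','w5')
q,*_=snap('side','s5'); r,*_=snap('scene','c5')
f=lambda x:cv2.resize(x,(400,300),interpolation=cv2.INTER_NEAREST)
cv2.imwrite('pics/c5m.png',np.hstack([f(r[205:265,304:384]),f(q[225:285,270:350])])[:,:,::-1])
E
```

```text
[0.53848225 0.02694742 0.39042975]
```

View pics/c5m.png

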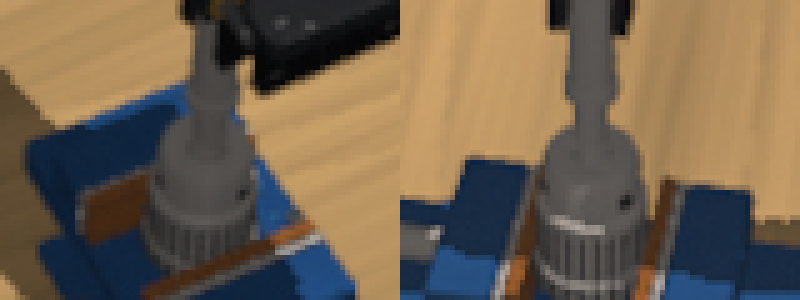

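The arbor lines up with the chuck in both views, within about 1 mm. Lowering in small steps and watching the force.

Emit:
carry_out --pt "0 0 -0.005 0 1" --pt "0 0 -0.01 0 1" --pt "0 0 -0.012 0 1"

```text
time_s: 6.75
tool_pos: [0.5383, 0.027, 0.3779]
tool_rot: [180.0, 0.1, 0.0]
force: [0.4, -0.8, -4.3]
grip_width: 0.0214
```

Emit:
carry_out --pt "0 0 -0.005 0 1" --pt "0 0 -0.01 0 1" --pt "0 0 -0.012 0 1"

```text
time_s: 7.05
tool_pos: [0.5384, 0.0268, 0.366]
tool_rot: [180.0, 0.0, -0.0]
force: [-0.1, -0.4, -3.3]
grip_width: 0.0211
```

Emit:
carry_out --pt "0 0 -0.002 0 1" --pt "0 0 -0.004 0 1" --pt "0 0 -0.006 0 1"

```text
time_s: 7.35
tool_pos: [0.5385, 0.0269, 0.3607]
tool_rot: [180.0, -0.0, -0.0]
force: [-0.6, -0.3, -3.0]
grip_width: 0.0215
```

Emit:
carry_out --pt "0 0 -0.001 0 1" --pt "0 0 -0.002 0 1"

```text
time_s: 7.55
tool_pos: [0.5385, 0.0268, 0.3588]
tool_rot: [180.0, -0.0, -0.0]
force: [-0.3, -1.1, -0.9]
grip_width: 0.0213
```

Emit:
carry_out --pt "0 0 -0.001 0 1" --pt "0 0 -0.002 0 1"

```text
time_s: 7.75
tool_pos: [0.5386, 0.0269, 0.3577]
tool_rot: [180.0, -0.0, -0.0]
force: [-2.5, -1.0, 4.9]
grip_width: 0.021
```

Emit:
carry_out --pt "0 0 -0.001 0 1" --pt "0 0 -0.001 0 1"

```text
time_s: 7.95
tool_pos: [0.5386, 0.0269, 0.3571]
tool_rot: [180.0, -0.1, -0.0]
force: [-2.8, -1.3, 5.1]
grip_width: 0.0212
```

Emit:
carry_out --pt "-0.0007 -0.0003 0.0005 0 1" --pt "-0.0007 -0.0003 0.0005 0 1"

```text
time_s: 8.15
tool_pos: [0.5381, 0.0267, 0.3571]
tool_rot: [-180.0, -0.1, 0.0]
force: [-1.0, -1.5, 3.8]
grip_width: 0.0213
```

Emit:
carry_out --pt "0 0 0 0 0.3" --pt "0 0 0 0 0" --pt "0 0 0 0 -0.5" --pt "0 0 0 0 -1" --pt "0 0 0 0 -1" --pt "0 0 0 0 -1" --pt "0 0 0.02 0 -1" --pt "0 0 0.06 0 -1" --pt "0 0 0.1 0 -1" --pt "0 0 0.12 0 -1" --pt "0 0 0.12 0 -1"

```text
time_s: 9.25
tool_pos: [0.5384, 0.0268, 0.4803]
tool_rot: [-180.0, -0.4, 0.0]
force: [-0.3, 0.2, -0.2]
grip_width: 0.0867
```

```bash
python3 - <<'E'
from h import *
p,d,K,T=snap('wrist','w6')
q,*_=snap('side','s6'); r,*_=snap('scene','c6')
print(env.get_obs()['tool_pos'])
f=lambda x:cv2.resize(x,(400,300),interpolation=cv2.INTER_NEAREST)
cv2.imwrite('pics/c6m.png',np.vstack([np.hstack([f(r[185:275,284:404]),f(q[205:295,250:370])]),np.hstack([f(p),f(p[180:330,220:420])])])[:,:,::-1])
C=cloud('w6')
for n,lo,hi in [('tang',.222,.235),('shanktop',.205,.219)]:
    m=np.zeros((480,640),bool);m[150:330,250:390]=1
    m&=(C[...,2]>lo)&(C[...,2]<hi);v,u=np.nonzero(m)
    if len(v):print(n,len(v),u.mean(),v.mean(),C[m].mean(0).round(4),np.median(C[m][:,2]))
E
```

```text
[0.53759695 0.02666286 0.47514603]
tang 339 317.5457227138643 249.13274336283186 [0.5386 0.028  0.2282] 0.2286869286921844
shanktop 348 317.4655172413793 236.74137931034483 [0.5386 0.0324 0.2132] 0.21389797652704384
```

View pics/c6m.png

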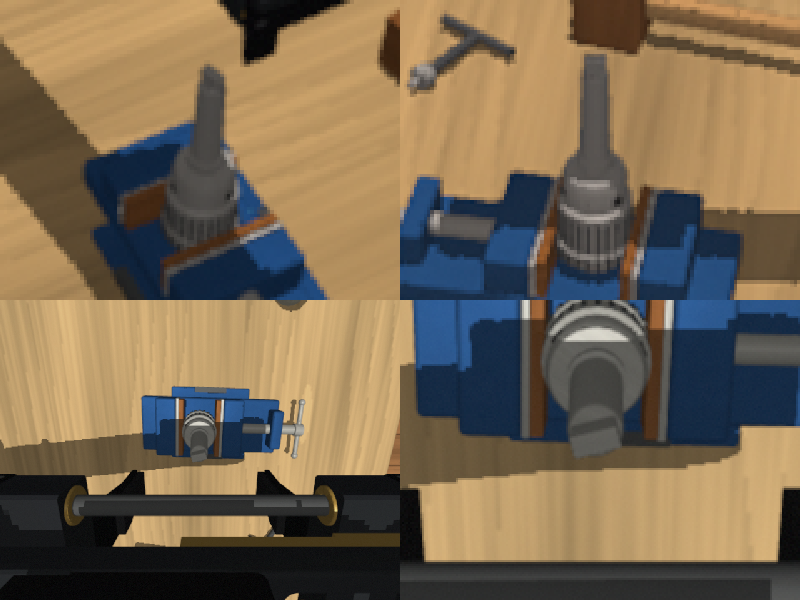

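The arbor is seated upright and let go, with its tang top at (0.5385, 0.027, 0.229). The collar is about 6.5 mm above the chuck's face. Now the mallet.

Emit:
carry_out --pt "0 -0.04 0 0 -1" --pt "-0.005 -0.09 -0.01 0 -1" --pt "-0.01 -0.14 -0.02 0 -1" --pt "-0.015 -0.19 -0.03 0 -1" --pt "-0.02 -0.24 -0.04 0 -1" --pt "-0.02 -0.285 -0.05 0 -1" --pt "-0.02 -0.31 -0.06 0 -1" --pt "-0.02 -0.31 -0.06 0 -1" --pt "-0.02 -0.31 -0.06 0 -1"

```text
time_s: 10.3
tool_pos: [0.5175, -0.2832, 0.4143]
tool_rot: [-179.9, 0.2, -0.1]
force: [1.0, 0.4, 0.9]
grip_width: 0.0871
```

```bash
python3 - <<'E'
from h import *
print(env.get_obs()['tool_pos'])
snap('wrist','w7')
E
```

```text
[ 0.51751053 -0.28318528  0.41433815]
```

View pics/w7.png

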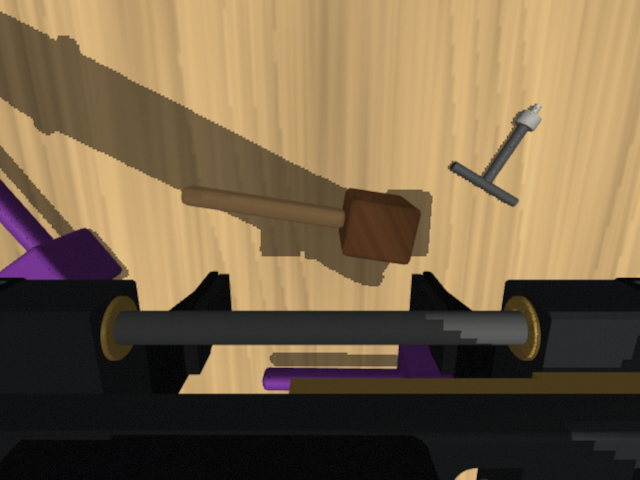

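w7 shows the brown mallet with its head top near (382,232) and its handle from (185,195) to (342,218). A purple mallet is at the left (60,260) and another at (330,378).

```bash
python3 - <<'E'
from h import *
p,d,K,T=load('w7');C=cloud('w7')
roi=np.zeros((480,640),bool);roi[170:285,170:440]=1
hsv=cv2.cvtColor(p,cv2.COLOR_RGB2HSV);br=(hsv[...,0]<25)
t=roi&(C[...,2]>.074)&(C[...,2]<.09);v,u=np.nonzero(t)
r=cv2.minAreaRect(np.c_[u,v].astype(np.float32));print('top px',r)
q=C[t];print('head top',cv2.minAreaRect(q[:,:2].astype(np.float32)),np.median(q[:,2]))
h=roi&(C[...,2]>.03)&(C[...,2]<.06)&(np.arange(640)<335);h[:180]=0
q=C[h];q=q[q[:,2]>.046];vx,vy,x0,y0=cv2.fitLine(q[:,:2].astype(np.float32),cv2.DIST_HUBER,0,.01,.01).ravel()
print('handle',vx,vy,x0,y0,np.degrees(np.arctan2(vy,vx)),q[:,2].max(),len(q),q[:,0].min())
hx,hy=np.array(r[0]);P1=onz(K,T,hx,hy,.08);print('head on z',P1)
# side two-view for head top centre from side0 mask
p2,d2,K2,T2=load('side0');C2=cloud('side0')
m=(C2[...,2]>.074)&(C2[...,2]<.09)&(abs(C2[...,0]-.57)<.05)&(abs(C2[...,1]+.292)<.045)
v,u=np.nonzero(m);print('side px',u.mean(),v.mean(),len(u))
print(tri(ray(K,T,hx,hy),ray(K2,T2,u.mean(),v.mean())))
p2,d2,K2,T2=load('scene0');C2=cloud('scene0')
m=(C2[...,2]>.074)&(C2[...,2]<.09)&(abs(C2[...,0]-.57)<.05)&(abs(C2[...,1]+.292)<.045)
v,u=np.nonzero(m);print('scene px',u.mean(),v.mean(),len(u))
print(tri(ray(K,T,hx,hy),ray(K2,T2,u.mean(),v.mean())))
# handle lateral at grip
hc=P1[:2];a=np.arctan2(vy,vx);g=hc-.065*np.array([vx,vy]);print('grip from head',g)
s=(g-np.array([x0,y0]))@np.array([vx,vy]);print('grip on handle line',np.array([x0,y0])+s*np.array([vx,vy]))
pm=(hsv[...,0]>130)&(hsv[...,0]<160)&(C[...,2]>.02);print('purple near', np.percentile(C[pm],[1,99],axis=0).round(3))
E
```

```text
top px ((381.3399658203125, 231.0517578125), (71.91127014160156, 58.02763366699219), 8.652542114257812)
head top ((0.571654736995697, -0.2925635576248169), (0.054117098450660706, 0.06382875144481659), 81.36624145507812) 0.07903075053361946
handle 0.987619 -0.15687172 0.4608904 -0.27424082 -9.025366 0.05479090434365075 2736 0.38453882052108956
head on z [ 0.57123107 -0.29067668  0.08      ]
side px 313.83474576271186 194.36864406779662 236
(array([ 0.57091493, -0.29124987,  0.07775395]), np.float64(0.0013804898777621752))
scene px 233.5342706502636 307.18277680140596 569
(array([ 0.57148794, -0.29411893,  0.07405234]), np.float64(0.003995973517098659))
grip from head [ 0.50703584 -0.28048002]
grip on handle line [ 0.50686689 -0.28154365]
purple near [[ 0.21  -0.471  0.023]
 [ 0.638 -0.244  0.353]]
```

Emit:
carry_out --pt "-0.0105 0.0015 0 8.5 -1" --pt "-0.0105 0.0015 0 17 -1" --pt "-0.0105 0.0015 0 25.5 -1" --pt "-0.0105 0.0015 -0.02 34 -1" --pt "-0.0105 0.0015 -0.04 42.5 -1" --pt "-0.0105 0.0015 -0.06 51 -1" --pt "-0.0105 0.0015 -0.08 59.5 -1" --pt "-0.0105 0.0015 -0.1 68 -1" --pt "-0.0105 0.0015 -0.12 76.5 -0.5" --pt "-0.0105 0.0015 -0.12 81 -0.3" --pt "-0.0105 0.0015 -0.12 81 -0.3" --pt "-0.0105 0.0015 -0.12 81 -0.3"

```text
time_s: 11.55
tool_pos: [0.508, -0.2805, 0.297]
tool_rot: [179.9, -0.0, 81.0]
force: [-0.5, 0.2, -0.3]
grip_width: 0.0629
```

```bash
python3 - <<'E'
from h import *
print(env.get_obs()['tool_pos'])
snap('wrist','w8')
p,d,K,T=load('w8');C=cloud('w8')
for u,v in [(320,100),(320,180)]:print(C[v,u])
# project expected grip & head corners
W=np.linalg.inv(T)
for P in [(.507,-.2815,.0525),(.5712,-.2915,.08)]:
    c=W@np.r_[P,1];print((K@c[:3]/c[2])[:2])
h=(C[...,2]>.046)&(C[...,2]<.06)&(C[...,0]<.535)&(abs(C[...,1]+.28)<.05);q=C[h]
print(len(q),cv2.fitLine(q[:,:2].astype(np.float32),cv2.DIST_HUBER,0,.01,.01).ravel())
E
```

```text
[ 0.5080225  -0.28049113  0.29695936]
[ 0.41678269 -0.264856    0.05187912]
[ 0.46246208 -0.27200061  0.0509557 ]
[316.12339101 251.04031644]
[316.04806515 364.32794036]
7117 [ 0.9881442  -0.15352851  0.45268098 -0.2743051 ]
```

View pics/w8.png

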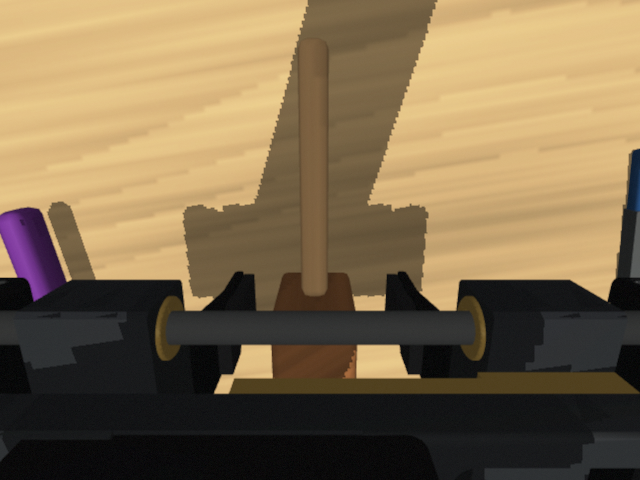

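The handle runs down the image at col 314 between the jaws (centre about 320), and it is the brown one. Lowering and gripping.

Emit:
carry_out --pt "-0.001 -0.002 -0.03 0 -0.3" --pt "-0.001 -0.002 -0.06 0 -0.3" --pt "-0.001 -0.002 -0.085 0 -0.3" --pt "-0.001 -0.002 -0.093 0 -0.3" --pt "-0.001 -0.002 -0.093 0 0" --pt "-0.001 -0.002 -0.093 0 0.3" --pt "-0.001 -0.002 -0.093 0 1" --pt "-0.001 -0.002 -0.093 0 1" --pt "-0.001 -0.002 -0.093 0 1" --pt "-0.001 -0.002 -0.093 0 1" --pt "-0.001 -0.002 -0.093 0 1" --pt "-0.001 -0.002 -0.093 0 1" --grip_force 60

```text
time_s: 12.8
tool_pos: [0.5064, -0.284, 0.2038]
tool_rot: [180.0, 0.0, 81.0]
force: [-1.3, 0.1, 3.9]
grip_width: 0.0174
```

Emit:
carry_out --pt "0 0 0 0 1" --pt "0 0 0 0 1"

```text
time_s: 13.0
tool_pos: [0.5064, -0.284, 0.2037]
tool_rot: [180.0, 0.0, 81.0]
force: [-0.9, 0.3, 4.9]
grip_width: 0.0175
```

Emit:
carry_out --pt "0 0 0.01 0 1" --pt "0 0 0.03 0 1" --pt "0 0 0.06 0 1" --pt "0 0 0.1 0 1" --pt "0 0 0.14 0 1" --pt "0 0 0.18 0 1" --pt "0 0 0.22 0 1" --pt "0 0 0.26 0 1" --pt "0 0 0.28 0 1" --pt "0 0 0.28 0 1" --pt "0 0 0.28 0 1"

```text
time_s: 14.1
tool_pos: [0.506, -0.2836, 0.4816]
tool_rot: [-179.9, -0.1, 81.0]
force: [0.1, 0.4, -5.3]
grip_width: 0.0173
```

```bash
python3 - <<'E'
from h import *
print(env.get_obs())
q,*_=snap('side','s9');r,*_=snap('scene','c9')
f=lambda x:cv2.resize(x,(400,300),interpolation=cv2.INTER_NEAREST)
cv2.imwrite('pics/c9m.png',np.hstack([f(r[150:330,150:390]),f(q[60:210,240:440])])[:,:,::-1])
E
```

```text
{'time_s': 14.1, 'qpos': array([ 24.88179587,   8.40358846,   1.99672849,  86.54698987,
        -0.29919096,  85.2080588 , 107.89246535]), 'joint_velocities': array([ 0.03550405,  1.07142456, -0.05406734,  1.93684081, -0.00674657,
       -0.05402613, -0.03801547]), 'effort': array([ 2.78665539e-02, -4.46190119e+01,  3.68798291e-01, -3.58369267e+01,
        2.23857933e-02, -1.32306330e-01, -5.43285933e-04]), 'tool_pos': array([ 0.5060149 , -0.28357738,  0.48160894]), 'tool_rot': array([-1.79855826e+02, -5.31904894e-02,  8.10095112e+01]), 'force': array([ 0.10295349,  0.39944192, -5.26141922]), 'wrist_torque': array([ 0.13363087,  0.17477336, -0.05396467]), 'grip_width': 0.017345973311328464}
```

View pics/c9m.png

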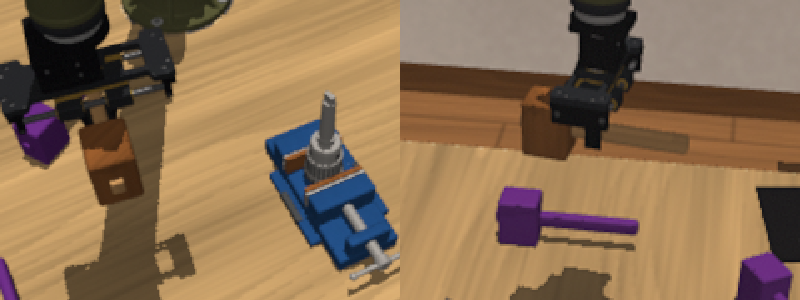

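The mallet is held level and lifted, with its weight on the wrist. I'm moving it to hover over the tang.

Emit:
carry_out --pt "0 0.02 0 0 1" --pt "-0.005 0.055 0 0 1" --pt "-0.01 0.095 0 0 1" --pt "-0.015 0.135 0 0 1" --pt "-0.02 0.175 0 0 1" --pt "-0.025 0.215 0 0 1" --pt "-0.03 0.255 0 0 1" --pt "-0.032 0.285 0 0 1" --pt "-0.032 0.31 0 0 1" --pt "-0.032 0.321 0 0 1" --pt "-0.032 0.321 0 0 1" --pt "-0.032 0.321 0 0 1" --pt "-0.032 0.321 0 0 1"

```text
time_s: 15.5
tool_pos: [0.4745, 0.0352, 0.4828]
tool_rot: [-180.0, 0.0, 80.8]
force: [-0.3, -0.4, -4.4]
grip_width: 0.018
```

```bash
python3 - <<'E'
from h import *
o=env.get_obs();print(o['tool_pos'],o['force'],o['wrist_torque'])
q,*_=snap('side','s10');r,*_=snap('scene','c10')
f=lambda x:cv2.resize(x,(400,300),interpolation=cv2.INTER_NEAREST)
cv2.imwrite('pics/c10m.png',np.hstack([f(r[140:290,260:460]),f(q[150:300,220:420])])[:,:,::-1])
for t in ['s10','c10']:
    C=cloud(t);m=(abs(C[...,2]-.357)<.012)&(abs(C[...,0]-.5385)<.05)&(abs(C[...,1]-.027)<.045)
    q=C[m];A=np.c_[q[:,:2],np.ones(len(q))];s=np.linalg.lstsq(A,q[:,2],rcond=None)[0] if len(q)>20 else None
    print(t,len(q),q.mean(0),s, q.min(0),q.max(0))
E
```

```text
[0.47448786 0.0352224  0.48281349] [-0.30655533 -0.38770565 -4.43279459] [ 0.12563776  0.06397601 -0.0118187 ]
s10 287 [0.55109005 0.03083181 0.35609225] [-0.02548539 -0.10391299  0.37334081] [ 0.52271526 -0.00224862  0.34502114] [0.57265437 0.05763628 0.3627949 ]
c10 672 [0.54419163 0.01968369 0.3575295 ] [-0.05646668  0.06194853  0.38703882] [ 0.48860713 -0.00796049  0.34515516] [0.57522149 0.05304148 0.36261345]
```

View pics/c10m.png

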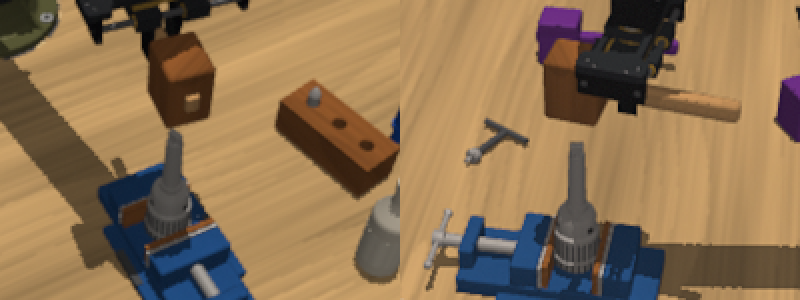

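Emit:
carry_out --pt "0 0.002 -0.01 0 1" --pt "0 0.002 -0.02 0 1" --pt "0 0.002 -0.03 0 1" --pt "0 0.002 -0.038 0 1" --pt "0 0.002 -0.04 0 1" --pt "0 0.002 -0.04 0 1"

```text
time_s: 16.2
tool_pos: [0.4742, 0.0392, 0.4428]
tool_rot: [-180.0, 0.0, 81.0]
force: [1.0, -0.5, -5.0]
grip_width: 0.0173
```

Emit:
carry_out --pt "0 0 -0.001 0 1" --pt "0 0 -0.002 0 1" --pt "0 0 -0.003 0 1" --pt "0 0 -0.004 0 1"

```text
time_s: 16.6
tool_pos: [0.4743, 0.0392, 0.4394]
tool_rot: [180.0, -0.0, 81.0]
force: [0.3, -0.5, -2.9]
grip_width: 0.0175
```

```bash
python3 - <<'E'
from h import *
o=env.get_obs();print(o['tool_pos'],o['force'])
q,*_=snap('side','s11');r,*_=snap('scene','c11')
f=lambda x:cv2.resize(x,(400,300),interpolation=cv2.INTER_NEAREST)
cv2.imwrite('pics/c11m.png',np.hstack([f(r[165:255,284:404]),f(q[185:275,250:370])])[:,:,::-1])
E
```

```text
[0.47433782 0.03920228 0.43940569] [ 0.31479481 -0.45709711 -2.93807566]
```

View pics/c11m.png

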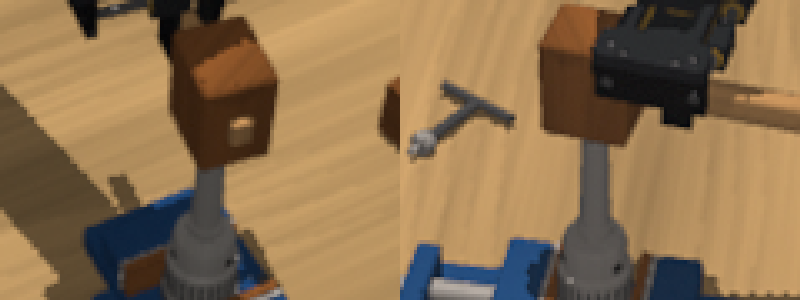

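Emit:
carry_out --pt "0 -0.001 -0.0005 0 1" --pt "0 -0.001 -0.001 0 1"

```text
time_s: 16.9
tool_pos: [0.4743, 0.038, 0.4383]
tool_rot: [180.0, 0.0, 81.0]
force: [0.5, -0.0, -3.8]
grip_width: 0.0175
```

Emit:
carry_out --pt "0 0 -0.001 0 1" --pt "0 0 -0.001 0 1"

```text
time_s: 17.1
tool_pos: [0.4743, 0.0382, 0.4371]
tool_rot: [-180.0, -0.0, 81.0]
force: [0.1, -0.6, -3.9]
grip_width: 0.0173
```

Emit:
carry_out --pt "0 0 -0.001 0 1" --pt "0 0 -0.001 0 1"

```text
time_s: 17.3
tool_pos: [0.4743, 0.0382, 0.4361]
tool_rot: [-180.0, -0.0, 81.0]
force: [0.0, -1.2, -3.5]
grip_width: 0.0174
```

Emit:
carry_out --pt "0 0 -0.001 0 1" --pt "0 0 -0.002 0 1" --pt "0 0 -0.002 0 1"

```text
time_s: 17.6
tool_pos: [0.4742, 0.0382, 0.4341]
tool_rot: [-180.0, 0.0, 81.0]
force: [0.8, 0.1, -4.5]
grip_width: 0.0173
```

Emit:
carry_out --pt "0 0 -0.001 0 1" --pt "0 0 -0.001 0 1"

```text
time_s: 17.8
tool_pos: [0.4744, 0.0382, 0.4336]
tool_rot: [179.9, -0.0, 81.0]
force: [-0.1, -0.3, -3.7]
grip_width: 0.0175
```

Emit:
carry_out --pt "0 0 -0.001 0 1" --pt "0 0 -0.001 0 1"

```text
time_s: 18.0
tool_pos: [0.4746, 0.0382, 0.4331]
tool_rot: [179.9, -0.0, 81.0]
force: [-0.7, 0.6, 0.3]
grip_width: 0.0176
```

Emit:
carry_out --pt "0 0 -0.001 0 1" --pt "0 0 -0.001 0 1"

```text
time_s: 18.2
tool_pos: [0.4747, 0.0382, 0.4325]
tool_rot: [179.8, -0.0, 81.0]
force: [0.2, -0.9, 3.6]
grip_width: 0.0173
```

Contact comes at TCP z≈0.434, and the slow press now stands at about 8 N over the hanging weight. I'll back off 18 mm and tap at 50 mm/s.

Emit:
carry_out --pt "0 0 0.008 0 1" --pt "0 0 0.018 0 1" --pt "0 0 0.018 0 1" --pt "0 0 0.018 0 1"

```text
time_s: 18.6
tool_pos: [0.4742, 0.0382, 0.4491]
tool_rot: [-180.0, -0.0, 81.0]
force: [-0.2, -0.8, -4.7]
grip_width: 0.0175
```

Emit:
carry_out --pt "0 0 -0.005 0 1" --pt "0 0 -0.01 0 1" --pt "0 0 -0.015 0 1" --pt "0 0 -0.0175 0 1"

```text
time_s: 19.0
tool_pos: [0.4747, 0.0382, 0.4322]
tool_rot: [179.9, -0.0, 81.0]
force: [-0.8, -0.2, 5.2]
grip_width: 0.0173
```

Emit:
carry_out --pt "0 0 0 0 1"

```text
time_s: 19.1
tool_pos: [0.4747, 0.0382, 0.4327]
tool_rot: [179.8, -0.0, 81.0]
force: [0.1, -0.0, 2.0]
grip_width: 0.0175
```

Emit:
carry_out --pt "0 0 0.008 0 1" --pt "0 0 0.0175 0 1" --pt "0 0 0.0175 0 1" --pt "0 0 0.0175 0 1"

```text
time_s: 19.5
tool_pos: [0.4743, 0.0382, 0.4494]
tool_rot: [180.0, -0.0, 81.0]
force: [0.1, -0.8, -5.3]
grip_width: 0.0175
```

Emit:
carry_out --pt "0 0 -0.005 0 1" --pt "0 0 -0.01 0 1" --pt "0 0 -0.015 0 1" --pt "0 0 -0.019 0 1"

```text
time_s: 19.9
tool_pos: [0.4747, 0.0382, 0.4311]
tool_rot: [179.8, -0.0, 81.0]
force: [-1.6, -0.5, 7.6]
grip_width: 0.0175
```

Emit:
carry_out --pt "0 0 0 0 1"

```text
time_s: 20.0
tool_pos: [0.4748, 0.0383, 0.4315]
tool_rot: [179.8, -0.0, 81.0]
force: [-0.6, 0.4, 1.6]
grip_width: 0.0174
```

Emit:
carry_out --pt "0 0 0.008 0 1" --pt "0 0 0.0175 0 1" --pt "0 0 0.0175 0 1" --pt "0 0 0.0125 0 1" --pt "0 0 0.0075 0 1" --pt "0 0 0.0025 0 1" --pt "0 0 -0.0015 0 1"

```text
time_s: 20.7
tool_pos: [0.4748, 0.0383, 0.43]
tool_rot: [179.8, -0.0, 81.0]
force: [-2.4, 0.6, 11.5]
grip_width: 0.0175
```

Emit:
carry_out --pt "0 0 0 0 1"

```text
time_s: 20.8
tool_pos: [0.475, 0.0383, 0.4307]
tool_rot: [179.7, -0.0, 81.0]
force: [-1.9, 0.2, 5.2]
grip_width: 0.0174
```

Emit:
carry_out --pt "0 0 0.008 0 1" --pt "0 0 0.0175 0 1" --pt "0 0 0.0175 0 1" --pt "0 0 0.0125 0 1" --pt "0 0 0.0075 0 1" --pt "0 0 0.0025 0 1" --pt "0 0 -0.001 0 1"

```text
time_s: 21.5
tool_pos: [0.4749, 0.0383, 0.4295]
tool_rot: [179.7, -0.0, 81.0]
force: [-3.8, -0.3, 12.9]
grip_width: 0.0173
```

Emit:
carry_out --pt "0 0 0 0 1"

```text
time_s: 21.6
tool_pos: [0.475, 0.0383, 0.4302]
tool_rot: [179.7, -0.0, 81.0]
force: [-3.0, -0.4, 6.2]
grip_width: 0.0173
```

Emit:
carry_out --pt "0 0 0.008 0 1" --pt "0 0 0.0175 0 1" --pt "0 0 0.0175 0 1" --pt "0 0 0.0125 0 1" --pt "0 0 0.0075 0 1" --pt "0 0 0.0025 0 1" --pt "0 0 0.0 0 1"

```text
time_s: 22.3
tool_pos: [0.4749, 0.0382, 0.4296]
tool_rot: [179.8, -0.0, 81.0]
force: [-3.4, -1.2, 11.7]
grip_width: 0.0175
```

Emit:
carry_out --pt "0 0 0 0 1"

```text
time_s: 22.4
tool_pos: [0.4749, 0.0382, 0.4301]
tool_rot: [179.7, -0.0, 81.0]
force: [-2.7, -0.7, 8.0]
grip_width: 0.0174
```

Emit:
carry_out --pt "0 0 0.008 0 1" --pt "0 0 0.0175 0 1" --pt "0 0 0.0175 0 1" --pt "0 0 0.0175 0 1" --pt "0 0 0.0175 0 1"

```text
time_s: 22.9
tool_pos: [0.4742, 0.0382, 0.4445]
tool_rot: [-179.9, 0.0, 81.0]
force: [0.4, 0.3, -4.7]
grip_width: 0.0172
```

```bash
python3 - <<'E'
from h import *
o=env.get_obs();print(o['tool_pos'],o['force'],o['time_s'])
q,*_=snap('side','s12');r,*_=snap('scene','c12')
f=lambda x:cv2.resize(x,(400,300),interpolation=cv2.INTER_NEAREST)
cv2.imwrite('pics/c12m.png',np.hstack([f(r[165:255,284:404]),f(q[185:275,250:370])])[:,:,::-1])
E
```

```text
[0.47415644 0.03815296 0.44454261] [ 0.43049556  0.31465869 -4.72050094] 22.9
```

View pics/c12m.png

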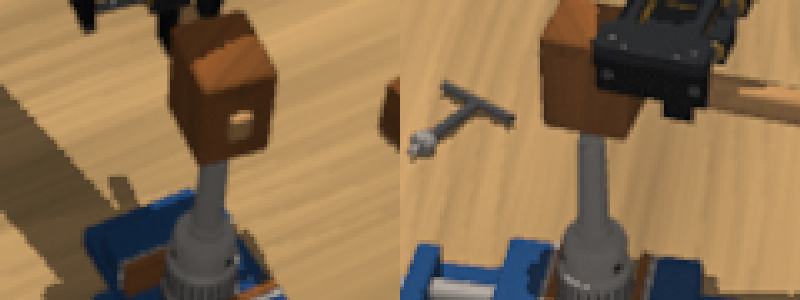

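Emit:
carry_out --pt "0 0 -0.005 0 1" --pt "0 0 -0.01 0 1" --pt "0 0 -0.01 0 1"

```text
time_s: 23.3
tool_pos: [0.474, 0.0381, 0.434]
tool_rot: [-179.9, 0.0, 81.0]
force: [0.5, -0.2, -4.0]
grip_width: 0.0173
```

Emit:
carry_out --pt "0 0 -0.001 0 1" --pt "0 0 -0.001 0 1"

```text
time_s: 23.5
tool_pos: [0.4743, 0.0382, 0.4342]
tool_rot: [-180.0, -0.0, 81.0]
force: [-0.3, -0.5, -4.8]
grip_width: 0.0177
```

Emit:
carry_out --pt "0 0 -0.001 0 1" --pt "0 0 -0.001 0 1"

```text
time_s: 23.7
tool_pos: [0.4743, 0.0382, 0.4333]
tool_rot: [180.0, -0.0, 81.0]
force: [-0.6, 1.0, -3.4]
grip_width: 0.0177
```

Emit:
carry_out --pt "0 0 -0.001 0 1" --pt "0 0 -0.001 0 1"

```text
time_s: 23.9
tool_pos: [0.4743, 0.0382, 0.4322]
tool_rot: [-180.0, -0.0, 81.0]
force: [-0.7, -0.0, -3.7]
grip_width: 0.0179
```

Emit:
carry_out --pt "0 0 -0.001 0 1" --pt "0 0 -0.001 0 1"

```text
time_s: 24.1
tool_pos: [0.4744, 0.0382, 0.4317]
tool_rot: [179.9, -0.0, 81.0]
force: [-0.8, -0.3, -2.9]
grip_width: 0.0171
```

Emit:
carry_out --pt "0 0 -0.001 0 1" --pt "0 0 -0.001 0 1"

```text
time_s: 24.3
tool_pos: [0.4745, 0.0382, 0.4312]
tool_rot: [179.9, -0.0, 81.0]
force: [-1.6, -0.8, 1.5]
grip_width: 0.0174
```

Emit:
carry_out --pt "0 0 -0.001 0 1" --pt "0 0 -0.001 0 1"

```text
time_s: 24.5
tool_pos: [0.4747, 0.0383, 0.4306]
tool_rot: [179.8, -0.0, 81.0]
force: [-2.1, -0.5, 5.3]
grip_width: 0.0174
```

Emit:
carry_out --pt "0 0 -0.001 0 1" --pt "0 0 -0.001 0 1"

```text
time_s: 24.7
tool_pos: [0.4748, 0.0383, 0.4302]
tool_rot: [179.8, -0.0, 81.0]
force: [-1.6, -0.7, 7.2]
grip_width: 0.0176
```

Emit:
carry_out --pt "0 0 0.001 0 1" --pt "0 0 0.001 0 1"

```text
time_s: 24.9
tool_pos: [0.4746, 0.0383, 0.4305]
tool_rot: [179.8, -0.0, 81.0]
force: [-1.4, -1.2, 5.7]
grip_width: 0.0174
```

Emit:
carry_out --pt "0 0 0.001 0 1" --pt "0 0 0.001 0 1"

```text
time_s: 25.1
tool_pos: [0.4745, 0.0382, 0.4307]
tool_rot: [179.9, -0.0, 81.0]
force: [-0.5, 0.1, 4.4]
grip_width: 0.0178
```

Emit:
carry_out --pt "0 0 0.001 0 1" --pt "0 0 0.001 0 1"

```text
time_s: 25.3
tool_pos: [0.4743, 0.0382, 0.431]
tool_rot: [-180.0, -0.0, 81.0]
force: [-0.7, 0.0, 2.5]
grip_width: 0.0177
```

Emit:
carry_out --pt "0 0 0.008 0 1" --pt "0 0 0.014 0 1" --pt "0 0 0.014 0 1" --pt "0 0 0.009 0 1" --pt "0 0 0.004 0 1" --pt "0 0 -0.001 0 1" --pt "0 0 -0.004 0 1"

```text
time_s: 26.0
tool_pos: [0.475, 0.0383, 0.4293]
tool_rot: [179.7, -0.0, 81.0]
force: [-2.3, -0.6, 12.5]
grip_width: 0.0175
```

Emit:
carry_out --pt "0 0 0 0 1"

```text
time_s: 26.1
tool_pos: [0.4751, 0.0383, 0.4299]
tool_rot: [179.7, -0.0, 81.0]
force: [-1.7, -0.1, 7.8]
grip_width: 0.0175
```

Emit:
carry_out --pt "0 0 0.008 0 1" --pt "0 0 0.018 0 1" --pt "0 0 0.018 0 1" --pt "0 0 0.013 0 1" --pt "0 0 0.008 0 1" --pt "0 0 0.003 0 1" --pt "0 0 0.0 0 1"

```text
time_s: 26.8
tool_pos: [0.4749, 0.0382, 0.4292]
tool_rot: [179.7, -0.0, 81.0]
force: [-3.3, -0.6, 14.4]
grip_width: 0.0175
```

Emit:
carry_out --pt "0 0 0 0 1"

```text
time_s: 26.9
tool_pos: [0.475, 0.0382, 0.4298]
tool_rot: [179.7, -0.0, 81.0]
force: [-2.6, -1.0, 9.0]
grip_width: 0.0178
```

Two repeated taps at the same depth gave no further travel: the force held at the same command (7.8, then 9.0) and TCP z was unchanged. I'll lift and look.

Emit:
carry_out --pt "0 0 0.01 0 1" --pt "0 0 0.03 0 1" --pt "0 0 0.055 0 1" --pt "0 0 0.055 0 1" --pt "0 0 0.055 0 1"

```text
time_s: 27.4
tool_pos: [0.4742, 0.0382, 0.4814]
tool_rot: [-180.0, -0.0, 81.0]
force: [-0.5, 0.0, -4.4]
grip_width: 0.0176
```

```bash
python3 - <<'E'
from h import *
o=env.get_obs();print(o['tool_pos'],o['force'],o['wrist_torque'],o['time_s'])
p,*_=snap('wrist','w13');q,*_=snap('side','s13');r,*_=snap('scene','c13')
f=lambda x:cv2.resize(x,(400,300),interpolation=cv2.INTER_NEAREST)
cv2.imwrite('pics/c13m.png',np.vstack([np.hstack([f(r[140:290,260:460]),f(q[150:300,220:420])]),np.hstack([f(p),f(q[205:280,260:360])])])[:,:,::-1])
for t in ['s10','s13','s6']:
    C=cloud(t)
    m=(abs(C[...,0]-.5385)<.02)&(abs(C[...,1]-.03)<.03)&(C[...,2]<.24)&(C[...,2]>.2);v,u=np.nonzero(m)
    if len(v): print(t,'tang top row',v.min(),u.mean(),C[m][:,2].max())
E
```

```text
[0.47423802 0.03820292 0.48143792] [-0.5411337   0.00712537 -4.427439  ] [0.12169755 0.15538038 0.02389671] 27.4
s10 tang top row 221 308.2631578947368 0.23308557512364425
s13 tang top row 222 307.35555555555555 0.23241454063111366
s6 tang top row 221 308.40425531914894 0.23235114278414737
```

View pics/c13m.png

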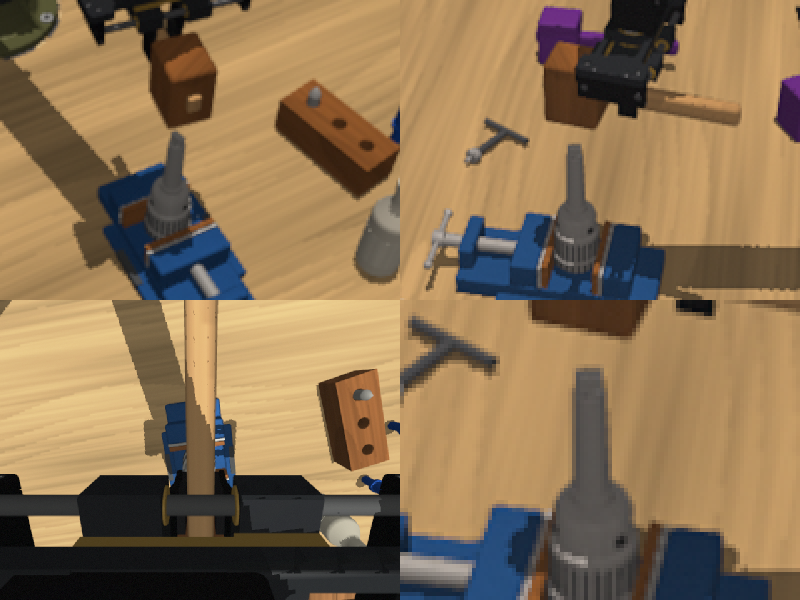

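Emit:
carry_out --pt "0 0 -0.02 0 1" --pt "0 0 -0.04 0 1" --pt "0 0 -0.047 0 1" --pt "0 0 -0.048 0 1" --pt "0 0 -0.048 0 1"

```text
time_s: 28.05
tool_pos: [0.4744, 0.0382, 0.4345]
tool_rot: [180.0, -0.0, 81.0]
force: [0.3, 0.4, -3.0]
grip_width: 0.0175
```

Emit:
carry_out --pt "0 0 -0.001 0 1" --pt "0 0 -0.001 0 1"

```text
time_s: 28.25
tool_pos: [0.4745, 0.0382, 0.4339]
tool_rot: [179.9, -0.0, 81.0]
force: [-1.1, 0.1, -4.4]
grip_width: 0.0174
```

Emit:
carry_out --pt "0 0 -0.001 0 1" --pt "0 0 -0.001 0 1"

```text
time_s: 28.45
tool_pos: [0.4743, 0.0382, 0.4324]
tool_rot: [180.0, -0.0, 81.0]
force: [-0.6, 0.2, -3.6]
grip_width: 0.0175
```

Emit:
carry_out --pt "0 0 -0.001 0 1" --pt "0 0 -0.001 0 1"

```text
time_s: 28.65
tool_pos: [0.4744, 0.0382, 0.4316]
tool_rot: [180.0, -0.0, 81.0]
force: [0.9, -0.8, -2.3]
grip_width: 0.0177
```

Emit:
carry_out --pt "0 0 -0.001 0 1" --pt "0 0 -0.001 0 1"

```text
time_s: 28.85
tool_pos: [0.4745, 0.0382, 0.4311]
tool_rot: [179.9, -0.0, 81.0]
force: [-0.4, 0.2, 1.0]
grip_width: 0.0171
```

Emit:
carry_out --pt "0 0 -0.001 0 1" --pt "0 0 -0.001 0 1"

```text
time_s: 29.05
tool_pos: [0.4746, 0.0382, 0.4305]
tool_rot: [179.9, -0.0, 81.0]
force: [-1.2, 0.3, 5.2]
grip_width: 0.0176
```

Emit:
carry_out --pt "0 0 -0.001 0 1" --pt "0 0 -0.001 0 1"

```text
time_s: 29.25
tool_pos: [0.4748, 0.0383, 0.43]
tool_rot: [179.8, -0.0, 81.0]
force: [-2.6, -0.5, 7.4]
grip_width: 0.0174
```

Emit:
carry_out --pt "0 0 0 0 1" --pt "0 0 0 0 1" --pt "0 0 0 0 1"

```text
time_s: 29.55
tool_pos: [0.4748, 0.0382, 0.43]
tool_rot: [179.8, -0.0, 81.0]
force: [-1.8, 0.1, 6.5]
grip_width: 0.0174
```

Emit:
carry_out --pt "0 0 0.008 0 1" --pt "0 0 0.0165 0 1" --pt "0 0 0.0165 0 1" --pt "0 0 0.0115 0 1" --pt "0 0 0.0065 0 1" --pt "0 0 0.0015 0 1" --pt "0 0 -0.0015 0 1" --pt "0 0 0.008 0 1" --pt "0 0 0.0165 0 1" --pt "0 0 0.0165 0 1" --pt "0 0 0.0115 0 1" --pt "0 0 0.0065 0 1" --pt "0 0 0.0015 0 1" --pt "0 0 -0.0015 0 1"

```text
time_s: 30.95
tool_pos: [0.4749, 0.0383, 0.4289]
tool_rot: [179.7, -0.0, 81.0]
force: [-4.7, -0.3, 14.2]
grip_width: 0.0174
```

Emit:
carry_out --pt "0 0 0 0 1"

```text
time_s: 31.05
tool_pos: [0.475, 0.0383, 0.4295]
tool_rot: [179.7, -0.0, 81.0]
force: [-3.0, -0.6, 8.2]
grip_width: 0.0173
```

Emit:
carry_out --pt "0 0 0.003 0 1" --pt "0 0 0.006 0 1" --pt "0 0 0.008 0 1" --pt "0 0 0.008 0 1"

```text
time_s: 31.45
tool_pos: [0.4742, 0.0382, 0.4341]
tool_rot: [-179.9, 0.0, 81.0]
force: [0.3, 0.8, -4.6]
grip_width: 0.0176
```

Emit:
carry_out --pt "0 0 -0.001 0 1" --pt "0 0 -0.002 0 1" --pt "0 0 -0.003 0 1" --pt "0 0 -0.003 0 1"

```text
time_s: 31.85
tool_pos: [0.4743, 0.0381, 0.4317]
tool_rot: [-180.0, 0.0, 81.0]
force: [-0.2, -0.9, -3.4]
grip_width: 0.0172
```

Emit:
carry_out --pt "0 0 -0.001 0 1" --pt "0 0 -0.001 0 1"

```text
time_s: 32.05
tool_pos: [0.4744, 0.0382, 0.4313]
tool_rot: [179.9, -0.0, 81.0]
force: [-0.6, 0.7, -1.9]
grip_width: 0.0174
```

Emit:
carry_out --pt "0 0 -0.001 0 1" --pt "0 0 -0.001 0 1"

```text
time_s: 32.25
tool_pos: [0.4745, 0.0382, 0.4307]
tool_rot: [179.9, -0.0, 81.0]
force: [-1.8, -0.5, 2.1]
grip_width: 0.0173
```

Emit:
carry_out --pt "0 0 -0.001 0 1" --pt "0 0 -0.001 0 1"

```text
time_s: 32.45
tool_pos: [0.4746, 0.0382, 0.4302]
tool_rot: [179.8, -0.0, 81.0]
force: [-2.5, 0.1, 5.7]
grip_width: 0.0177
```

Emit:
carry_out --pt "0 0 -0.001 0 1" --pt "0 0 -0.001 0 1"

```text
time_s: 32.65
tool_pos: [0.4748, 0.0383, 0.4298]
tool_rot: [179.8, -0.0, 81.0]
force: [-3.0, 0.2, 8.6]
grip_width: 0.0177
```

A same-force comparison shows a creep of about 0.25 mm over the last two taps, so I'll give a few more.

Emit:
carry_out --pt "0 0 0.008 0 1" --pt "0 0 0.0165 0 1" --pt "0 0 0.0165 0 1" --pt "0 0 0.0115 0 1" --pt "0 0 0.0065 0 1" --pt "0 0 0.0015 0 1" --pt "0 0 -0.0012 0 1" --pt "0 0 0.008 0 1" --pt "0 0 0.0165 0 1" --pt "0 0 0.0165 0 1" --pt "0 0 0.0115 0 1" --pt "0 0 0.0065 0 1" --pt "0 0 0.0015 0 1" --pt "0 0 -0.0012 0 1"

```text
time_s: 34.05
tool_pos: [0.4749, 0.0383, 0.4288]
tool_rot: [179.7, -0.0, 81.0]
force: [-3.5, 0.3, 15.2]
grip_width: 0.0173
```

Emit:
carry_out --pt "0 0 0.008 0 1" --pt "0 0 0.0177 0 1" --pt "0 0 0.0177 0 1" --pt "0 0 0.0127 0 1" --pt "0 0 0.0077 0 1" --pt "0 0 0.0027 0 1" --pt "0 0 0 0 1" --pt "0 0 0.008 0 1" --pt "0 0 0.0177 0 1" --pt "0 0 0.0177 0 1" --pt "0 0 0.0127 0 1" --pt "0 0 0.0077 0 1" --pt "0 0 0.0027 0 1" --pt "0 0 0 0 1"

```text
time_s: 35.45
tool_pos: [0.4749, 0.0383, 0.4288]
tool_rot: [179.7, -0.0, 81.0]
force: [-4.7, -0.1, 14.6]
grip_width: 0.0178
```

Emit:
carry_out --pt "0 0 0 0 1"

```text
time_s: 35.55
tool_pos: [0.4749, 0.0383, 0.4293]
tool_rot: [179.7, -0.0, 81.0]
force: [-4.1, -0.8, 8.8]
grip_width: 0.0172
```

Emit:
carry_out --pt "0 0 0.003 0 1" --pt "0 0 0.006 0 1" --pt "0 0 0.007 0 1" --pt "0 0 0.007 0 1"

```text
time_s: 35.95
tool_pos: [0.4742, 0.0382, 0.4327]
tool_rot: [-179.9, 0.0, 81.0]
force: [-0.1, 0.1, -4.2]
grip_width: 0.0175
```

Emit:
carry_out --pt "0 0 -0.001 0 1" --pt "0 0 -0.002 0 1" --pt "0 0 -0.003 0 1" --pt "0 0 -0.003 0 1"

```text
time_s: 36.35
tool_pos: [0.4744, 0.0382, 0.431]
tool_rot: [179.9, -0.0, 81.0]
force: [-0.9, -0.2, -1.0]
grip_width: 0.0175
```

Emit:
carry_out --pt "0 0 -0.001 0 1" --pt "0 0 -0.001 0 1"

```text
time_s: 36.55
tool_pos: [0.4745, 0.0382, 0.4305]
tool_rot: [179.9, -0.0, 81.0]
force: [-1.6, 0.5, 3.8]
grip_width: 0.0174
```

Emit:
carry_out --pt "0 0 -0.001 0 1" --pt "0 0 -0.001 0 1"

```text
time_s: 36.75
tool_pos: [0.4746, 0.0382, 0.43]
tool_rot: [179.8, -0.0, 81.0]
force: [-2.6, -0.0, 6.9]
grip_width: 0.0173
```

Emit:
carry_out --pt "0 0 -0.001 0 1" --pt "0 0 -0.001 0 1"

```text
time_s: 36.95
tool_pos: [0.4748, 0.0383, 0.4296]
tool_rot: [179.8, -0.0, 81.0]
force: [-3.7, 0.1, 9.1]
grip_width: 0.0175
```

Four more taps left the press curve unchanged: 6.9 N at z 0.4300 both times, within 0.1 mm. It holds against a press of 13 N, so it is locked. The mallet goes back to its spot.

Emit:
carry_out --pt "0 0 0.01 0 1" --pt "0 0 0.03 0 1" --pt "0 0 0.055 0 1" --pt "0.0 -0.02 0.055 0 1" --pt "0.005 -0.055 0.055 0 1" --pt "0.01 -0.095 0.055 0 1" --pt "0.015 -0.135 0.055 0 1" --pt "0.02 -0.175 0.055 0 1" --pt "0.025 -0.215 0.055 0 1" --pt "0.03 -0.255 0.055 0 1" --pt "0.032 -0.285 0.055 0 1" --pt "0.032 -0.31 0.055 0 1" --pt "0.032 -0.322 0.055 0 1" --pt "0.032 -0.322 0.03 0 1" --pt "0.032 -0.322 0.0 0 1" --pt "0.032 -0.322 -0.04 0 1" --pt "0.032 -0.322 -0.08 0 1" --pt "0.032 -0.322 -0.12 0 1" --pt "0.032 -0.322 -0.15 0 1" --pt "0.032 -0.322 -0.17 0 1"

```text
time_s: 38.95
tool_pos: [0.5054, -0.2821, 0.254]
tool_rot: [-179.7, -0.1, 81.1]
force: [0.1, 1.1, -5.6]
grip_width: 0.0174
```

Emit:
carry_out --pt "0 0 -0.02 0 1" --pt "0 0 -0.035 0 1" --pt "0 0 -0.042 0 1" --pt "0 0 -0.042 0 1"

```text
time_s: 39.35
tool_pos: [0.5061, -0.2833, 0.2146]
tool_rot: [-179.9, -0.1, 81.0]
force: [0.1, -0.3, -3.6]
grip_width: 0.0176
```

Emit:
carry_out --pt "0 0 -0.004 0 1" --pt "0 0 -0.008 0 1" --pt "0 0 -0.008 0 1"

```text
time_s: 39.65
tool_pos: [0.5063, -0.2838, 0.2076]
tool_rot: [180.0, -0.0, 81.0]
force: [-1.2, 0.5, -3.9]
grip_width: 0.0177
```

Emit:
carry_out --pt "0 0 -0.001 0 1" --pt "0 0 -0.001 0 1"

```text
time_s: 39.85
tool_pos: [0.5064, -0.2839, 0.2068]
tool_rot: [180.0, 0.0, 81.0]
force: [0.4, 0.7, -3.7]
grip_width: 0.0172
```

Emit:
carry_out --pt "0 0 -0.0015 0 1" --pt "0 0 -0.0025 0 1" --pt "0 0 -0.0025 0 1"

```text
time_s: 40.15
tool_pos: [0.5064, -0.2838, 0.2041]
tool_rot: [180.0, -0.0, 81.0]
force: [-1.2, 0.1, -2.5]
grip_width: 0.0173
```

Emit:
carry_out --pt "0 0 -0.001 0 1" --pt "0 0 -0.001 0 1"

```text
time_s: 40.35
tool_pos: [0.5064, -0.2839, 0.2038]
tool_rot: [180.0, 0.0, 81.0]
force: [-2.4, 0.9, 2.9]
grip_width: 0.0174
```

On the bench at the original height. I'm releasing it, rising, and going to view the arbor.

Emit:
carry_out --pt "0 0 0 0 0.5" --pt "0 0 0 0 0.2" --pt "0 0 0 0 -0.1" --pt "0 0 0 0 -0.3" --pt "0 0 0 0 -0.3" --pt "0 0 0 0 -0.3" --pt "0 0 0.02 0 -0.3" --pt "0 0 0.06 0 -0.3" --pt "0 0 0.11 0 -0.3" --pt "0 0 0.16 0 -0.3" --pt "0 0 0.21 0 -0.3" --pt "0 0 0.26 0 -0.3"

```text
time_s: 41.55
tool_pos: [0.5059, -0.2837, 0.4653]
tool_rot: [180.0, 0.0, 81.0]
force: [0.7, 0.1, 0.4]
grip_width: 0.0567
```

Emit:
carry_out --pt "0 0.04 0.01 -8.5 -0.3" --pt "0 0.08 0.01 -17 -0.3" --pt "0 0.12 0.01 -25.5 -0.3" --pt "0.01 0.16 0.01 -34 -0.3" --pt "0.01 0.2 0.01 -42.5 -0.3" --pt "0.02 0.24 0.01 -51 -0.3" --pt "0.03 0.28 0.01 -59.5 -0.3" --pt "0.03 0.31 0.01 -68 -0.5" --pt "0.03 0.31 0.01 -76.5 -0.7" --pt "0.03 0.31 0.01 -81 -1" --pt "0.03 0.31 0.01 -81 -1" --pt "0.03 0.31 0.01 -81 -1"

```text
time_s: 42.75
tool_pos: [0.5363, 0.026, 0.473]
tool_rot: [180.0, -0.0, 0.1]
force: [0.8, 0.3, -0.3]
grip_width: 0.0844
```

```bash
python3 - <<'E'
from h import *
o=env.get_obs();print(o['time_s'],o['tool_pos'],o['force'])
p,d,K,T=snap('wrist','w14');q,*_=snap('side','s14');r,*_=snap('scene','c14')
f=lambda x:cv2.resize(x,(400,300),interpolation=cv2.INTER_NEAREST)
cv2.imwrite('pics/c14m.png',np.vstack([np.hstack([f(r),f(q)]),np.hstack([f(p),f(q[205:295,250:370])])])[:,:,::-1])
C=cloud('w14')
for n,lo,hi in [('tang',.219,.235),('shanktop',.202,.2165),('face',.115,.1265),('collar',.128,.138)]:
    m=np.zeros((480,640),bool);m[150:330,250:390]=1
    m&=(C[...,2]>lo)&(C[...,2]<hi)&(abs(C[...,1]-.027)<.03);v,u=np.nonzero(m)
    if len(v):print(n,len(v),u.mean(),v.mean(),C[m].mean(0).round(4),np.median(C[m][:,2]))
C=cloud('w6')
for n,lo,hi in [('tang',.219,.235),('face',.115,.1265),('collar',.128,.14)]:
    m=np.zeros((480,640),bool);m[150:330,250:390]=1
    m&=(C[...,2]>lo)&(C[...,2]<hi)&(abs(C[...,1]-.027)<.03);v,u=np.nonzero(m)
    if len(v):print('w6',n,len(v),u.mean(),v.mean(),C[m].mean(0).round(4),np.median(C[m][:,2]))
C=cloud('c14');m=(C[...,2]>.074)&(C[...,2]<.09)&(abs(C[...,0]-.57)<.05)&(abs(C[...,1]+.292)<.045)
q=C[m];print('mallet top',cv2.minAreaRect(q[:,:2].astype(np.float32)),np.median(q[:,2]))
E
```

```text
42.75 [0.53627622 0.0259854  0.47304248] [ 0.7955955   0.32643618 -0.29126671]
tang 356 327.5168539325843 247.27247191011236 [0.5413 0.0298 0.2257] 0.22625893810945655
shanktop 361 325.85595567867034 235.398891966759 [0.5404 0.0337 0.2107] 0.21147655735698503
face 1132 322.160777385159 208.82508833922262 [0.5384 0.0343 0.1213] 0.1218991440126774
collar 167 322.9520958083832 210.77844311377245 [0.539  0.035  0.1332] 0.1335095543863608
w6 tang 368 317.6032608695652 248.54891304347825 [0.5387 0.0282 0.2276] 0.22859882140159649
w6 face 1105 318.30407239819004 208.31945701357466 [0.5394 0.0343 0.1213] 0.1219596206996697
w6 collar 176 318.40909090909093 210.67045454545453 [0.5395 0.035  0.1353] 0.13584393274273712
mallet top ((0.5714921951293945, -0.29547378420829773), (0.05349693074822426, 0.06497108191251755), 80.59165954589844) 0.08013464376112345
```

View pics/c14m.png

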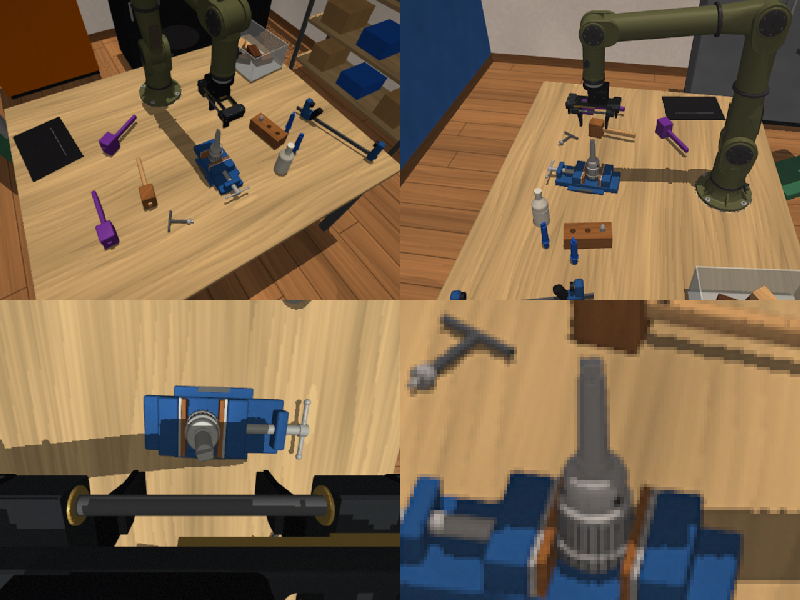

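The last look shows these points:
- **Arbor:** it stands in the chuck. The tang top went from 0.2286 to 0.2263 and the collar from 0.1358 to 0.1335 (about 2.3 mm down). The collar is about 4.5 mm clear of the face.
- **Mallet:** it stands within 1 mm of its old place.
- **Everything else:** in place.
- **Gripper:** open and clear, so I'm handing in.

```bash
python3 - <<'E'
from h import *
print(env.sign_off(), env.get_obs()['time_s'])
E
```

```text
the job is handed in; nothing more can be done
the job is handed in; nothing more can be done
```

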